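# Load the gel cassettes into the plate warmer and start it

## Robot

A 7-joint arm with a two-finger parallel gripper is mounted at the origin on the work surface. World frame = base frame: x ahead of the robot, y to its left, z up, the work surface at z = 0. Lengths are in m, angles in degrees, forces in N, time in s.
With the tool pointing down it reaches from about 0.425 to 0.875 m from the base axis. Payload 4.7 kg.
Tool frame: the origin (TCP) lies between the finger pads; the fingertips stand env.finger_overhang ahead of it and the grasp point (between the pads) lies 5 mm behind it (env.finger_overhang is the distance from the TCP to the fingertips, in m); z points along the fingers, y is the line along which they close (so a half turn about z gives the same grasp; the last joint's range is limited). The gripper opens to 87 mm and grips with 3 to 60 N. Pads are 19 mm wide; open, the fingers measure 117 mm over their backs; the gripper's body (75 mm by 190 mm) begins 51 mm behind the grasp point.
Start: joints at [-75.911, 18.392, -4.016, 83.108, 1.295, 78.541, -3.26], TCP at [0.149, 0.633, 0.237] pointing down, gripper open.
Joint ranges: [-163.93, 163.93], [-17.29, 119.83], [-79.2, 71.16], [3.27, 140.29], [-89.18, 269.18], [5.43, 117.66], [-154.24, 154.24]. Speed limits (degrees/s): [147.25, 147.25, 180, 180, 180, 180, 180].

## Interface

Orientations are given as [roll, pitch, yaw] about the fixed x, y, z axes, in that order (R = Rz(yaw) Ry(pitch) Rx(roll)).
In Python, from cell import telemetry, eyes, env, models gives the robot as it stands. The module is installed in compiled form; this text tells all that it offers.
- The arm moves only by the tool drive_tool, never from a script. Its arguments are lists of equal length, an entry for each row: "angular": the turn, a rotation vector about the tool's x, y, z in rad, a list of three; "delta_pos": the shift along the tool's x, y, z in cm, a list of three; "gripper": the finger opening in cm, from 0 to 8.7. A call has 1 to 20 rows; each row shifts and turns the commanded pose from where the row before left it, along the tool's axes as they then stand; what a row does not reach is not made up. A row lasts 1/10 s, in which the tool goes at most 50 mm and 8.59 degrees, less where a joint would pass 70% of its speed; a pose out of reach is approached as far as the arm can. A call with a gripper value outside its range is refused whole. The fingers move at their own pace and stop on an object; "squeeze" is the grip in N (left out, the last holds). Time passes only in rows, so rows that do not move let the fingers close. It gives the time, the measured TCP pose, the force, the opening and the grip force at its end, in the units of the state.
- telemetry.get_obs(): the state, without advancing time (a new reading comes with each control period).
- eyes.read_camera(name): name is "scene" or "top" or "wrist"; returns a dict with "pixels" (400x640x3 uint8, red, green, blue), "mtx" (3x3 intrinsics, pixels), "D" ([k1, k2, p1, p2, k3] as OpenCV has them; the pictures are not rectified), "origin" and "orientation" of the camera in the world. Camera axes: x right, y down, z forward; pixel columns grow to the right and rows downward; lengths in m; the calibration is good to about 2 mm. A picture is of the moment at which its call begins. There is no depth.
- env.sign_off(): hands the job in; it is judged then, once.
Trained networks look in a picture, given as the dict that the camera call returned (one of the last four; its "shot" number tells which), for a name from the list of things; names that differ only in an ending like _2 or _b are one class to them, and where a whole thing is asked for, a point or a joint stands for the part that bears it (a point fixed in the world has none). Each returns a list of dicts, best first, with "p" (0 to 1); they miss things now and then, are a little off and sometimes report something else, mostly with a low value. They report only what shows in the picture. A call takes as long as a camera call. They do not tell look-alikes from the thing itself.
- models.search_frame(picture, target): "centre" ([column, row] in pixels, amid what is visible of it).
- models.cut_out(picture, target): "pixels" (400x640 bool, what is visible of it) and "centre" ([column, row] in pixels, amid what is visible of it).
The state is a dict: "time_s": time; "qpos": joint angles; "joint_velocities": joint speeds; "effort": joint torques, N m; "tool_pos": TCP position; "tool_rot": TCP orientation; "force": force on the tool from outside, world axes, zero at the start; "wrist_torque": the same for the moment, N m; "grip_width": finger opening in m; "grasp_force": force on a finger pad.
Only numpy, scipy, OpenCV 4.12 (cv2) and the standard library are available. Lean on these libraries where they do the work, as an engineer would, in place of code of your own. Each camera call takes 0.05 s, during which the arm holds its last target. There are 200 camera calls.

## Task

Slide every glass gel cassette up out of the white rack and lower it gently, upright, right down into a free slot of the plate warmer, leaving the short grey blank in the rack. Plug the power module fully home in the warmer's socket, and only when all the cassettes and the module are in, push the toggle lever right over to the back to switch the warmer on. Never tip a cassette over, and leave the other things on the bench where they are.

Things in the scene. Friction and masses are not known exactly. Their poses are not given: they have to be found in the camera images.
- cassette1: Glass gel cassette: an upright flat plate 66 mm wide (own x), 8 mm thick (own y) and 110 mm high (own z), clear glass with grey plastic edge strips. Origin: centre of its lower edge. It starts standing in a rack slot, its top 120 mm above the bench. 0.1 to 0.2 kg. Two to four of the four cassettes are present.
- cassette2: Glass gel cassette: an upright flat plate 66 mm wide (own x), 8 mm thick (own y) and 110 mm high (own z), clear glass with grey plastic edge strips. Origin: centre of its lower edge. It starts standing in a rack slot, its top 120 mm above the bench. 0.1 to 0.2 kg. Two to four of the four cassettes are present.
- cassette3: Glass gel cassette: an upright flat plate 66 mm wide (own x), 8 mm thick (own y) and 110 mm high (own z), clear glass with grey plastic edge strips. Origin: centre of its lower edge. It starts standing in a rack slot, its top 120 mm above the bench. 0.1 to 0.2 kg. Two to four of the four cassettes are present.
- cassette4: Glass gel cassette: an upright flat plate 66 mm wide (own x), 8 mm thick (own y) and 110 mm high (own z), clear glass with grey plastic edge strips. Origin: centre of its lower edge. It starts standing in a rack slot, its top 120 mm above the bench. 0.1 to 0.2 kg. Two to four of the four cassettes are present.
- blank: Dummy plate of plain grey plastic, like a cassette but opaque and shorter: 66 x 8 x 80 mm high, standing in one rack slot, its top 90 mm above the bench. Origin: centre of its lower edge. It stays in the rack.
- rack: White plastic slotted rack fixed to the bench, 100 mm (own x) by 262 mm (own y), 55 mm high; origin: centre of its underside. Five slots along its y, at -100, -50, 0, 50, 100 mm, each 11 mm wide; a plate stands across the row (width along rack x, faces along rack y). Slot floor 10 mm above the bench; fins guide only a plate's side edges, up to 55 mm above the bench.
- warmer: White dry-block plate warmer fixed to the bench, a block 240 mm (own x, front to back, front towards the robot) by 250 mm (own y), 70 mm high; origin at the centre of its underside. In its top: four plate slots in a row along y (centre line x = -60 mm), a rectangular socket and a toggle lever in the back half.
- slot1 (a point): Centre of the mouth of one of the four slots in the warmer's top face, 70 mm above the bench. Slot: 72 mm along the warmer's x, 12 mm along its y, 45 mm deep, with a 2 mm lead-in, so a fully seated cassette has its lower edge 25 mm and its top 135 mm above the bench. Neighbouring slots are 50 mm apart.
- slot2 (a point): Centre of the mouth of one of the four slots in the warmer's top face, 70 mm above the bench. Slot: 72 mm along the warmer's x, 12 mm along its y, 45 mm deep, with a 2 mm lead-in, so a fully seated cassette has its lower edge 25 mm and its top 135 mm above the bench. Neighbouring slots are 50 mm apart.
- slot3 (a point): Centre of the mouth of one of the four slots in the warmer's top face, 70 mm above the bench. Slot: 72 mm along the warmer's x, 12 mm along its y, 45 mm deep, with a 2 mm lead-in, so a fully seated cassette has its lower edge 25 mm and its top 135 mm above the bench. Neighbouring slots are 50 mm apart.
- slot4 (a point): Centre of the mouth of one of the four slots in the warmer's top face, 70 mm above the bench. Slot: 72 mm along the warmer's x, 12 mm along its y, 45 mm deep, with a 2 mm lead-in, so a fully seated cassette has its lower edge 25 mm and its top 135 mm above the bench. Neighbouring slots are 50 mm apart.
- socket (a point): Centre of the mouth of the rectangular socket hole in the warmer's top face, 70 mm above the bench: 67 mm along the warmer's x, 59 mm along its y, 45 mm deep.
- module: Loose power module standing on its plug, 80 mm high, 0.3 to 0.5 kg; origin: centre of its underside. From below: steel plug 64 mm (own x) x 56 mm (own y) x 24 mm high; grey plastic body 78 x 70 mm, from 24 to 44 mm; grip rib 50 mm (x) by 16 mm thick (y), from 44 to 80 mm. Fully plugged in, the body's shoulder rests on the warmer's top (origin 46 mm above the bench); fits turned by half a turn too.
- switch (a joint): Toggle lever of the warmer, rad. 0 = off, leaning towards the warmer's front (-x of the warmer); grows as it swings towards the warmer's back (+x), about an axis along the warmer's y, to 1.0 = fully on. Stiff: stays where it is left.
- switch_tip (a point): Tip of the toggle lever. The lever is a slim black stick about 70 mm long on a small grey block on the warmer's top face; its pivot lies 65 mm behind and 65 mm to the right (-y) of the warmer's centre.
- carton: Small cardboard carton, 42 x 42 x 85 mm high, loose; a bystander, to be left alone.
- bottle: White bottle, 52 mm across, 120 mm high, loose; a bystander, to be left alone.
- spatula: Spatula lying flat, 180 mm long, loose; a bystander, to be left alone.
- jar: Amber jar, 60 mm across, 80 mm high, loose; a bystander, to be left alone.
Not all that is in view belongs to the job. Leave any blue or purple look-alike of the cassette1 alone.

How it is judged (in metres and radians):
On the way, in this order (a step that is already met when the one before it is completed fails the run):
1. every cassette stands fully down in a warmer slot and the module is plugged fully into the socket, with the lever still off (z of cassette1 in the frame of warmer between 0.015 and 0.031 m and x of cassette1 in the frame of warmer between -0.068 and -0.052 m and y of cassette1 in the frame of warmer between -0.085 and 0.085 m and angle between each of cassette1, cassette2, cassette3, cassette4's own z axis and vertical below 0.17 rad and z of cassette2 in the frame of warmer between 0.015 and 0.031 m and x of cassette2 in the frame of warmer between -0.068 and -0.052 m and y of cassette2 in the frame of warmer between -0.085 and 0.085 m and z of cassette3 in the frame of warmer between 0.015 and 0.031 m and x of cassette3 in the frame of warmer between -0.068 and -0.052 m and y of cassette3 in the frame of warmer between -0.085 and 0.085 m and z of cassette4 in the frame of warmer between 0.015 and 0.031 m and x of cassette4 in the frame of warmer between -0.068 and -0.052 m and y of cassette4 in the frame of warmer between -0.085 and 0.085 m and z of module in the frame of warmer below 0.05 m and horizontal distance between module and socket below 0.005 m and angle between the x axis of module and the x axis of warmer, either way round below 0.1 rad and angle between module's own z axis and vertical below 0.08 rad and value of joint switch below 0.4 rad), for 0.3 s.
2. the lever is thrown to on (value of joint switch above 0.85 rad), for 0.2 s.
At the end, for the whole second after the job is handed in: Every cassette present stands in a warmer slot with its lower edge within 6 mm of the slot floor and within 10 degrees of upright; the module is in the socket within 4 mm of fully home, 5 mm of centre and 6 degrees of square; the lever is past 0.85 rad; cassettes and module are at rest (z of cassette1 in the frame of warmer between 0.015 and 0.031 m and x of cassette1 in the frame of warmer between -0.068 and -0.052 m and y of cassette1 in the frame of warmer between -0.085 and 0.085 m and angle between each of cassette1, cassette2, cassette3, cassette4's own z axis and vertical below 0.17 rad and z of cassette2 in the frame of warmer between 0.015 and 0.031 m and x of cassette2 in the frame of warmer between -0.068 and -0.052 m and y of cassette2 in the frame of warmer between -0.085 and 0.085 m and z of cassette3 in the frame of warmer between 0.015 and 0.031 m and x of cassette3 in the frame of warmer between -0.068 and -0.052 m and y of cassette3 in the frame of warmer between -0.085 and 0.085 m and z of cassette4 in the frame of warmer between 0.015 and 0.031 m and x of cassette4 in the frame of warmer between -0.068 and -0.052 m and y of cassette4 in the frame of warmer between -0.085 and 0.085 m and z of module in the frame of warmer below 0.05 m and horizontal distance between module and socket below 0.005 m and angle between the x axis of module and the x axis of warmer, either way round below 0.1 rad and angle between module's own z axis and vertical below 0.08 rad and value of joint switch above 0.85 rad and linear speed of each of cassette1, cassette2, cassette3, cassette4, module below 0.02 m/s); the robot touches nothing.
It fails at once if a loose bystander on the bench is shifted more than 40 mm (distance of any of carton, bottle, spatula, jar from where it was at the start of the episode above 0.04 m).
It fails at once if the grey blank is taken out of its place in the rack (distance of blank from where it was at the start of the episode above 0.03 m).
It fails at once if a glass cassette is tipped over (more than 60 degrees) (angle between any of cassette1, cassette2, cassette3, cassette4's own z axis and vertical above 1.05 rad).
It fails at once if a glass cassette strikes or is pressed on the warmer with more than 40 N (contact force between any of cassette1, cassette2, cassette3, cassette4 and warmer above 40 N).
Of cassette1, cassette2, cassette3, cassette4 only 2 to 4 are there at a start; the rules pass over those that are not, and their reading is None.
At some moment in a run one of module may be knocked a few centimetres aside while the robot is not near it.
It also fails if it takes over 210 s, if anything falls off the work surface, if the arm or the gripper's body presses on something with over 40 N, if the wrist force passes 120 N, or if a joint passes its speed limit or range.

## Working session

There is one attempt and no reset: what is moved stays moved. The work goes in short steps, Python scripts to look and compute and a tool call to move; the robot and the scene stay as the last step left them, time stands still between calls to the robot, and variables do not carry over. Pictures are saved under pics/ and viewed, at most 14 in all, crops included, and the job is handed in when it is done.

Besides the shell and the picture viewer there is one more tool, called after "Request:" in YAML: its name, and indented under it one key for each argument. drive_tool: Moves the arm, as the interface text tells. Its arguments: {"type":"object","properties":{"angular":{"type":"array","items":{"type":"array","items":{"type":"number"}}},"delta_pos":{"type":"array","items":{"type":"array","items":{"type":"number"}}},"gripper":{"type":"array","items":{"type":"number"}},"squeeze":{"type":"number"}},"required":["angular","delta_pos","gripper"]}

```bash
mkdir -p pics; ls; cat > h.py <<'E'
import numpy as np, cv2
from scipy.spatial.transform import Rotation as R
from cell import telemetry, eyes, env, models
def snap(n, save=None):
    p=eyes.read_camera(n)
    if save: cv2.imwrite('pics/'+save, p['pixels'][:,:,::-1])
    return p
def rot(o):
    o=np.array(o,float)
    return o if o.shape==(3,3) else R.from_euler('xyz',o,degrees=True).as_matrix()
def ray(p,px):
    u=cv2.undistortPoints(np.array(px,float).reshape(-1,1,2),np.array(p['mtx']),np.array(p['D'])).reshape(-1,2)
    d=np.c_[u,np.ones(len(u))]@rot(p['orientation']).T
    return np.array(p['origin']),d
def onz(p,px,z):
    o,d=ray(p,px); return o+d*((z-o[2])/d[:,2])[:,None]
def proj(p,X):
    Rm=rot(p['orientation']); t=-Rm.T@np.array(p['origin'])
    return cv2.projectPoints(np.array(X,float).reshape(-1,1,3),cv2.Rodrigues(Rm.T)[0],t,np.array(p['mtx']),np.array(p['D']))[0].reshape(-1,2)
E
python3 - <<'E'
from h import *
o=telemetry.get_obs(); print(o, env.finger_overhang)
for n in ['scene','top']:
    p=snap(n,n+'0.png'); print(n,p['origin'],p['orientation'],p['mtx'],p['D'],p['shot'])
    for t in ['cassette1','blank','rack','warmer','module','slot1','socket','switch_tip','carton','bottle','spatula','jar']:
        print(t,[(np.round(d['centre']).tolist(),round(d['p'],2)) for d in models.search_frame(p,t)])
E
```

```text
pics
{'time_s': 0.0, 'qpos': array([-75.91127654,  18.43901566,  -4.01561504,  83.17395604,
         1.29484796,  78.53838044,  -3.26096764]), 'joint_velocities': array([ 0.02696519, -0.07008247, -0.17418223,  0.10666167,  0.00933071,
       -0.04141754, -0.03605726]), 'effort': array([ 8.70817366e-04, -4.91294324e+01, -4.03561899e-01, -3.12526417e+01,
       -6.40653865e-02,  4.36762290e-02,  1.58365160e-04]), 'tool_pos': array([0.14925042, 0.63211347, 0.23547026]), 'tool_rot': array([-1.79893878e+02,  5.40420418e-03,  1.66720092e+02]), 'force': array([0.66965043, 0.11713614, 0.62749708]), 'wrist_torque': array([ 0.01566746, -0.04821492, -0.03156505]), 'grasp_force': 0.0, 'grip_width': 0.08686743772501615} 0.014
scene [1.30650435 0.89581621 1.14279673] [-129.54567191   -0.85674848  141.79646546] [[491.32078532   0.         325.38757989]
 [  0.         491.32078532 192.27425197]
 [  0.           0.           1.        ]] [-0.02439367  0.          0.          0.          0.        ] 1
cassette1 [([400.0, 236.0], 0.92), ([407.0, 250.0], 0.79), ([431.0, 273.0], 0.78), ([419.0, 221.0], 0
[... 655 characters left out ...]
           0.           1.        ]] [-0.02481481  0.          0.          0.          0.        ] 2
cassette1 [([182.0, 219.0], 0.84), ([235.0, 228.0], 0.74), ([219.0, 222.0], 0.5), ([243.0, 265.0], 0.48), ([211.0, 176.0], 0.42)]
blank [([186.0, 220.0], 0.56), ([203.0, 217.0], 0.45)]
rack [([226.0, 222.0], 0.66), ([373.0, 187.0], 0.39)]
warmer [([369.0, 189.0], 0.79)]
module [([258.0, 163.0], 0.63), ([310.0, 128.0], 0.43)]
slot1 [([370.0, 191.0], 0.76), ([260.0, 163.0], 0.45)]
socket [([372.0, 190.0], 0.96)]
switch_tip [([369.0, 189.0], 0.52)]
carton [([292.0, 230.0], 0.57)]
bottle [([314.0, 128.0], 0.55)]
spatula [([447.0, 201.0], 0.89), ([257.0, 163.0], 0.73)]
jar [([182.0, 152.0], 0.77)]
```

```bash
python3 - <<'E'
import cv2
a=cv2.imread('pics/top0.png')[80:290,140:480]; cv2.imwrite('pics/t.png',cv2.resize(a,(800,494),interpolation=cv2.INTER_CUBIC))
a=cv2.imread('pics/scene0.png')[130:340,230:480]; cv2.imwrite('pics/s.png',cv2.resize(a,(714,600),interpolation=cv2.INTER_CUBIC))
E
```

```text
(no output)
```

View pics/t.png

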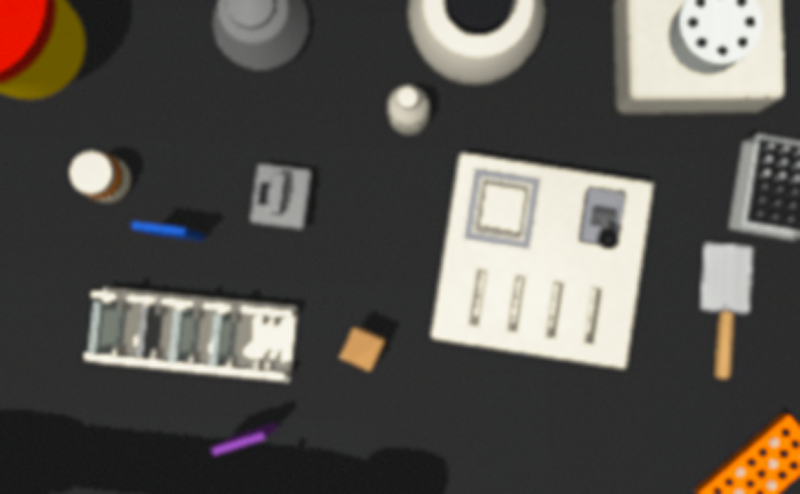

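View pics/s.png

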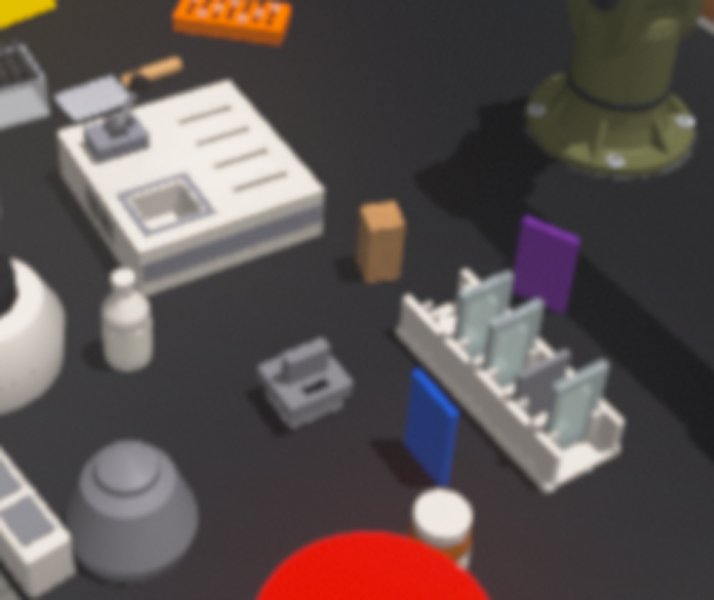

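The top picture shows the rack at crop (190,335). Left to right it holds a cassette, the blank, two cassettes and an empty slot. The module is at (282,197), the warmer at (545,260) with its slots in the front half, the socket at (502,207) and the lever at (605,225). The scene view agrees: three cassettes, with the blank second from the camera end.

```bash
python3 - <<'E'
from h import *
p=snap('top'); c=lambda L:np.array(L)/2.3529+[140,80]
np.set_printoptions(precision=4,suppress=True)
print('rack',onz(p,c([(92,290),(298,305),(290,382),(84,360)]),.055))
print('warmer',onz(p,c([(460,152),(655,182),(628,369),(431,339)]),.07))
print('slots',onz(p,c([(478,297),(516,303),(554,309),(593,315)]),.07), 'sock',onz(p,c([(502,208)]),.07))
print('mod',onz(p,c([(282,190)]),.08)); print('blank/cass tops',onz(p,c([(103,325),(146,328),(179,332),(215,338)]),.12))
print('bottle,jar,carton',onz(p,c([(408,98),(92,174),(361,348)]),.1))
w=snap('wrist'); print(w['origin'],w['orientation'],w['mtx'])
for t in ['cassette1','warmer','module','rack','socket']:
  print(t,[(np.round(d['centre']).tolist(),round(d['p'],2)) for d in models.search_frame(w,t)])
E
```

```text
rack [[0.5198 0.3754 0.055 ]
 [0.4962 0.1072 0.055 ]
 [0.3967 0.1187 0.055 ]
 [0.4291 0.3862 0.055 ]]
warmer [[ 0.6903 -0.106   0.07  ]
 [ 0.6477 -0.3574  0.07  ]
 [ 0.4073 -0.3167  0.07  ]
 [ 0.4499 -0.0647  0.07  ]]
slots [[ 0.5027 -0.1259  0.07  ]
 [ 0.4943 -0.1745  0.07  ]
 [ 0.4858 -0.2232  0.07  ]
 [ 0.4773 -0.2732  0.07  ]] sock [[ 0.6169 -0.1588  0.07  ]]
mod [[0.6433 0.1229 0.08  ]]
blank/cass tops [[0.4748 0.3399 0.12  ]
 [0.4703 0.2867 0.12  ]
 [0.4648 0.2459 0.12  ]
 [0.4567 0.2016 0.12  ]]
bottle,jar,carton [[ 0.7551 -0.0403  0.1   ]
 [ 0.6651  0.3598  0.1   ]
 [ 0.4409  0.0232  0.1   ]]
[0.0833 0.6483 0.3859] [165.9572   0.0013  76.7797] [[306.9355   0.     319.0435]
 [  0.     306.9355 199.3593]
 [  0.       0.       1.    ]]
cassette1 []
warmer []
module []
rack []
socket []
```

Request:
drive_tool:
  angular:
    - [0,0,0]
    - [0,0,0]
    - [0,0,0]
    - [0,0,0]
    - [0,0,0]
    - [0,0,0]
    - [0,0,0]
    - [0,0,0]
    - [0,0,0]
    - [0,0,0]
    - [0,0,0]
    - [0,0,0]
    - [0,0,0]
    - [0,0,0]
    - [0,0,-0.0635]
    - [0,0,-0.0635]
    - [0,0,0]
    - [0,0,0]
  delta_pos:
    - [-2.8,-2.2,-0.3]
    - [-2.8,-2.2,-0.3]
    - [-2.8,-2.2,-0.3]
    - [-2.8,-2.2,-0.3]
    - [-2.8,-2.2,-0.3]
    - [-2.8,-2.2,-0.3]
    - [-2.8,-2.2,-0.3]
    - [-2.8,-2.2,-0.3]
    - [-2.8,-2.2,-0.3]
    - [-2.8,-2.2,-0.3]
    - [-2.8,-2.2,-0.3]
    - [-2.8,-2.2,-0.3]
    - [-2.8,-2.2,-0.3]
    - [-2.8,-2.2,-0.3]
    - [0,0,0]
    - [0,0,0]
    - [0,0,0]
    - [0,0,0]
  gripper: [3,3,3,3,3,3,3,3,3,3,3,3,3,3,3,3,3,3]

```text
time_s: 3.45
tool_pos: [0.46, 0.243, 0.2787]
tool_rot: [180.0, 0.0, 173.9]
force: [0.5, 0.2, 0.4]
grip_width: 0.0304
grasp_force: 0.0
```

```bash
python3 - <<'E'
from h import *
w=snap('wrist','w1.png'); print(telemetry.get_obs()['tool_pos'],telemetry.get_obs()['tool_rot'],telemetry.get_obs()['qpos'],w['origin'],w['orientation'])
for t in ['cassette1','blank','rack']:
  print(t,[(np.round(d['centre']).tolist(),round(d['p'],2)) for d in models.search_frame(w,t)])
E
```

```text
[0.45995052 0.24302318 0.27861684] [1.79991965e+02 4.61164548e-03 1.73953078e+02] [-47.37950454   1.13898631  16.92857005  98.32858107  -0.33993547
  80.57345055  53.55461712] [0.39257833 0.2503747  0.42793952] [ 1.65953049e+02 -1.16673895e-02  8.39906272e+01]
cassette1 [([415.0, 180.0], 0.86), ([244.0, 66.0], 0.72), ([344.0, 289.0], 0.71), ([327.0, 177.0], 0.65), ([286.0, 180.0], 0.63), ([74.0, 212.0], 0.63)]
blank [([369.0, 177.0], 0.64), ([315.0, 167.0], 0.52)]
rack [([316.0, 169.0], 0.62)]
```

View pics/w1.png

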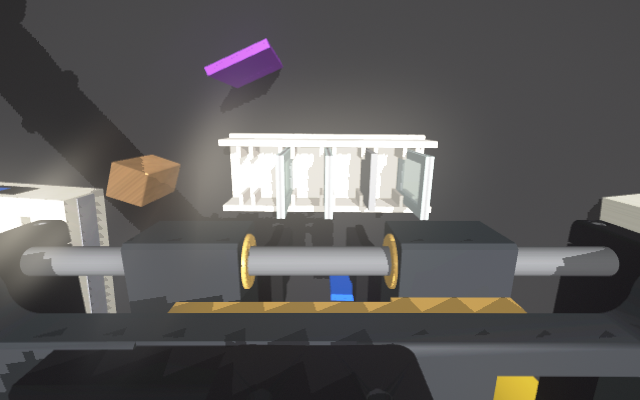

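The wrist view shows the rack at columns 220–436, rows 135–215. Plates are near columns 284, 328, 370 (the blank) and 420. The purple look-alike is at (244,66).

```bash
python3 - <<'E'
import cv2
a=cv2.imread('pics/w1.png')[122:226,210:440]; cv2.imwrite('pics/w1c.png',cv2.resize(a,None,fx=3.4,fy=3.4,interpolation=cv2.INTER_CUBIC))
from h import *
w=snap('wrist')
# expected wireframe check
for t in ['cassette1','blank']:
  for d in models.cut_out(w,t):
    ys,xs=np.nonzero(d['pixels']); print(t,round(d['p'],2),xs.min(),xs.max(),ys.min(),ys.max(),len(xs))
E
```

```text
cassette1 0.97 330 353 276 300 530
cassette1 0.9 323 334 149 218 682
cassette1 0.75 204 282 40 87 2082
cassette1 0.69 275 294 147 219 1083
cassette1 0.57 396 433 151 219 1890
blank 0.9 360 378 149 211 972
```

View pics/w1c.png

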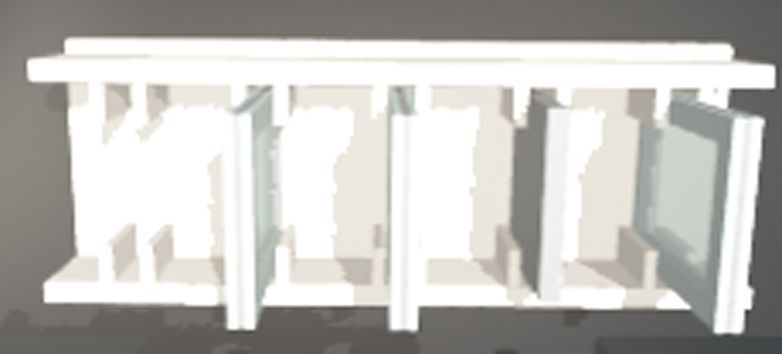

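The crop shows the top edges of the three cassettes. A runs from (241,108) to (242,328), B from (403,113) to (404,330), and C from (748,118) to (730,331). The grey blank lies between B and C.

```bash
python3 - <<'E'
from h import *
np.set_printoptions(precision=4,suppress=True)
w=snap('wrist'); c=lambda L:np.array(L)/3.4+[210,122]-.35
for n,q in dict(A=[(241,108),(242,328)],B=[(403,113),(404,330)],C=[(748,118),(730,331)]).items():
    P=onz(w,c(q),.12); d=P[1]-P[0]; print(n,P[:,:2].ravel(),'mid',P.mean(0)[:2],'len',np.hypot(*d[:2]),'yaw',np.degrees(np.arctan2(d[1],d[0])))
P=onz(w,c([(28,68),(775,75)]),.055); print(P)
E
```

```text
A [0.4183 0.2091 0.4853 0.2003] mid [0.4518 0.2047] len 0.0675204155369077 yaw -7.428165735661091
B [0.4247 0.2561 0.4911 0.25  ] mid [0.4579 0.2531] len 0.06669747627187358 yaw -5.263294866502358
C [0.4366 0.3567 0.5018 0.3501] mid [0.4692 0.3534] len 0.06551641729066099 yaw -5.784671991383477
[[0.4022 0.1278 0.055 ]
 [0.4318 0.3889 0.055 ]]
```

```bash
cat >> h.py <<'E'
def delta(x,y,z,yaw):
    o=telemetry.get_obs(); p=np.array(o['tool_pos']); Rm=rot(o['tool_rot'])
    d=Rm.T@(np.array([x,y,z])-p)*100
    rv=R.from_matrix(Rm.T@rot([180,0,yaw])).as_rotvec()
    print('delta cm',d.round(2),'rot',rv.round(4),'tcp',p.round(4),'F',np.round(o['force'],1),'w',round(o['grip_width'],4),'gf',round(o['grasp_force'],1))
E
python3 -c "
from h import *
delta(.4518,.2047,.098,173.5)"
```

```text
delta cm [ 0.42 -3.89 18.06] rot [0.0001 0.0001 0.0086] tcp [0.4601 0.2429 0.2786] F [0.5 1.  0.9] w 0.0301 gf 0.0
```

Request:
drive_tool:
  angular:
    - [0,0,0.008]
    - [0,0,0]
    - [0,0,0]
    - [0,0,0]
    - [0,0,0]
    - [0,0,0]
    - [0,0,0]
    - [0,0,0]
    - [0,0,0]
    - [0,0,0]
    - [0,0,0]
    - [0,0,0]
    - [0,0,0]
    - [0,0,0]
    - [0,0,0]
    - [0,0,0]
    - [0,0,0]
    - [0,0,0]
  delta_pos:
    - [0.14,-1.3,0]
    - [0.14,-1.3,0]
    - [0.14,-1.3,0]
    - [0,0,2]
    - [0,0,2]
    - [0,0,2]
    - [0,0,2]
    - [0,0,2]
    - [0,0,2]
    - [0,0,2]
    - [0,0,2]
    - [0,0,2]
    - [0,0,0]
    - [0,0,0]
    - [0,0,0]
    - [0,0,0]
    - [0,0,0]
    - [0,0,0]
  gripper: [3,3,3,3,3,3,3,3,3,3,3,3,3,0,0,0,0,0]
  squeeze: 25

```text
time_s: 5.65
tool_pos: [0.4523, 0.2048, 0.0996]
tool_rot: [179.9, 0.1, 173.5]
force: [-0.4, -0.2, 4.8]
grip_width: 0.0076
grasp_force: 24.9
```

Request:
drive_tool:
  angular:
    - [0,0,0]
    - [0,0,0]
    - [0,0,0]
    - [0,0,0]
    - [0,0,0]
    - [0,0,0]
    - [0,0,0]
    - [0,0,0]
    - [0,0,0]
    - [0,0,0]
    - [0,0,0]
    - [0,0,0]
  delta_pos:
    - [0,0,-0.5]
    - [0,0,-1]
    - [0,0,-1.5]
    - [0,0,-1.5]
    - [0,0,-1.5]
    - [0,0,-2]
    - [0,0,-2]
    - [0,0,-2]
    - [0,0,-2]
    - [0,0,-2]
    - [0,0,-2]
    - [0,0,0]
  gripper: [0,0,0,0,0,0,0,0,0,0,0,0]

```text
time_s: 6.85
tool_pos: [0.453, 0.2051, 0.2817]
tool_rot: [179.8, 0.2, 173.5]
force: [-0.7, 0.2, -1.0]
grip_width: 0.0077
grasp_force: 25.0
```

```bash
python3 -c "
from h import *
delta(.50,-.20,.28,170.4)"
```

```text
delta cm [ -9.24 -39.73   0.07] rot [0.0038 0.0042 0.0547] tcp [0.453  0.2051 0.2817] F [-0.7  0.2 -1. ] w 0.0077 gf 25.0
```

Request:
drive_tool:
  angular:
    - [0,0,0]
    - [0,0,0]
    - [0,0,0]
    - [0,0,0]
    - [0,0,0]
    - [0,0,0]
    - [0,0,0]
    - [0,0,0]
    - [0,0,0]
    - [0,0,0]
    - [0,0,0]
    - [0,0,0]
    - [0,0,0]
    - [0,0,0]
    - [0,0,0]
    - [0,0,0]
    - [0.004,0.004,0.0547]
    - [0,0,0]
    - [0,0,0]
  delta_pos:
    - [-0.3,-1.24,0]
    - [-0.6,-2.6,0]
    - [-0.6,-2.6,0]
    - [-0.6,-2.6,0]
    - [-0.6,-2.6,0]
    - [-0.6,-2.6,0]
    - [-0.6,-2.6,0]
    - [-0.6,-2.6,0]
    - [-0.6,-2.6,0]
    - [-0.6,-2.6,0]
    - [-0.6,-2.6,0]
    - [-0.6,-2.6,0]
    - [-0.6,-2.6,0]
    - [-0.6,-2.6,0]
    - [-0.6,-2.6,0]
    - [-0.4,-1.6,0]
    - [-0.1,-0.5,0]
    - [0,0,0]
    - [0,0,0]
  gripper: [0,0,0,0,0,0,0,0,0,0,0,0,0,0,0,0,0,0,0]

```text
time_s: 8.75
tool_pos: [0.4974, -0.2007, 0.2775]
tool_rot: [-179.8, -0.3, 170.4]
force: [-0.4, -0.1, -2.2]
grip_width: 0.0079
grasp_force: 25.0
```

```bash
python3 - <<'E'
from h import *
w=snap('wrist','w2.png'); delta(.5,-.2,.28,170.4)
np.save('w2.npy',w,allow_pickle=True)
E
```

```text
delta cm [-0.22  0.07 -0.23] rot [-0.0036 -0.0054  0.0015] tcp [ 0.4977 -0.2003  0.2777] F [ 0.1 -0.1 -2.2] w 0.0083 gf 25.0
```

View pics/w2.png

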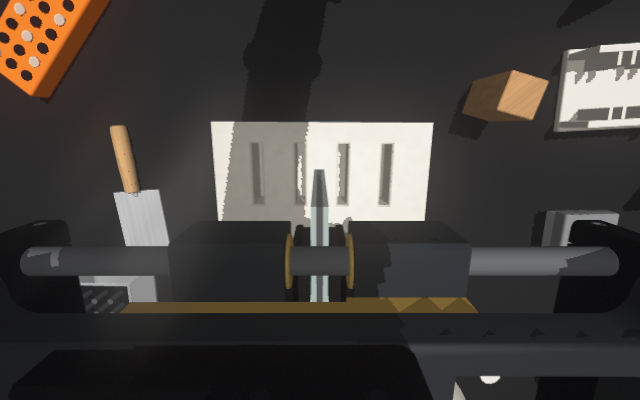

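```bash
python3 - <<'E'
import cv2
a=cv2.imread('pics/w2.png')[115:245,205:440]; cv2.imwrite('pics/w2c.png',cv2.resize(a,None,fx=3.4,fy=3.4,interpolation=cv2.INTER_CUBIC))
E
```

```text
(no output)
```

View pics/w2c.png

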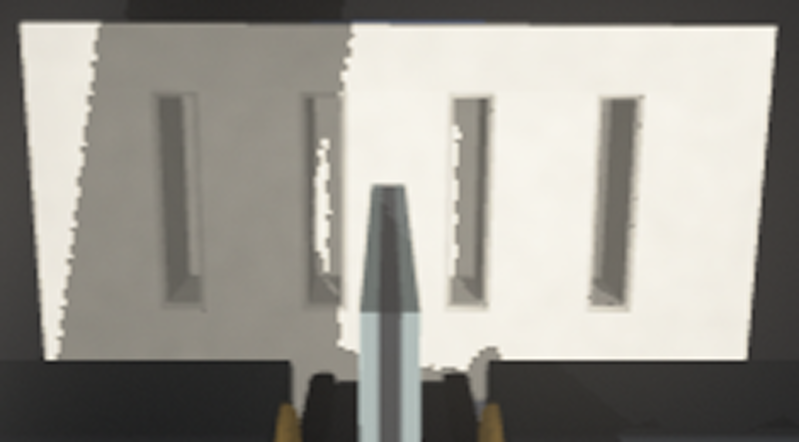

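Slots in the crop: s1 has corners (599,95), (644,97), (589,309) and (630,309). s2 has (451,95), (494,97), (448,309) and (488,309). s4 has (155,93), (198,94), (165,305) and (204,308). The held plate's front edge has its lower end at (387,186) and its upper end at (389,310).

```bash
python3 - <<'E'
from h import *
np.set_printoptions(precision=4,suppress=True)
w=np.load('w2.npy',allow_pickle=True).item(); c=lambda L:np.array(L)/3.4+[205,115]-.35
M=[]
for n,q in dict(s1=[(599,95),(644,97),(589,309),(630,309)],s2=[(451,95),(494,97),(448,309),(488,309)],s4=[(155,93),(198,94),(165,305),(204,308)]).items():
    P=onz(w,c(q),.07)[:,:2]; M.append(P.mean(0)); d=P[2:].mean(0)-P[:2].mean(0); print(n,P.mean(0),'len',np.hypot(*d),'wid',np.hypot(*(P[1]-P[0])),'yaw',np.degrees(np.arctan2(d[1],d[0])))
d=M[0]-M[2]; print('row yaw',np.degrees(np.arctan2(-d[0],d[1])),'pitch',np.hypot(*d)/3)
P=onz(w,c([(20,22),(777,25)]),.07); d=P[1]-P[0]; print('front',P,np.degrees(np.arctan2(-d[0],d[1])))
y=np.radians(-9.6); X=np.array([np.cos(y),np.sin(y)]); Y=np.array([-X[1],X[0]])
print('center from front', P.mean(0)[:2]+X*.12, 'from slots',M[0]-.075*Y+.06*X, M[2]+.075*Y+.06*X)
t=np.array([.4977,-.2003]); zt=.2777
for nm,px,z in [('bot',[(387.5,186)],zt-.0884),('top',[(389,310)],zt+.0216)]:
    Q=onz(w,c(px),z)[0]; r=Q[:2]-t; print(nm,z,Q[:2],'wx',r@X,'wy',r@Y)
E
```

```text
s1 [ 0.501  -0.1226] len 0.07419019436589842 wid 0.015182597258277726 yaw -9.737761286436669
s2 [ 0.4927 -0.172 ] len 0.07424522050443648 wid 0.014512745373900028 yaw -9.63490356557908
s4 [ 0.4754 -0.2706] len 0.07423133261306267 wid 0.01448798127181703 yaw -10.081398377534931
row yaw -9.793171520446297 pitch 0.05004915809735797
front [[ 0.4075 -0.3104  0.07  ]
 [ 0.4499 -0.0631  0.07  ]] -9.718542223020771
center from front [ 0.547  -0.2067] from slots [ 0.5476 -0.2066] [ 0.5471 -0.2067]
bot 0.1893 [ 0.4648 -0.1957] wx -0.033209398944039056 wy -0.0009574493484699872
top 0.2993 [ 0.465 -0.195] wx -0.033104685146754825 wy -0.0001968385152598456
```

```bash
python3 -c "
from h import *
delta(.4838,-.2212,.16,170.25)"
```

```text
delta cm [ 0.96 -2.25 11.79] rot [-0.0036 -0.0054  0.0041] tcp [ 0.4977 -0.2003  0.2777] F [ 0.1 -0.1 -2.2] w 0.0083 gf 25.0
```

Request:
drive_tool:
  angular:
    - [-0.0036,-0.0054,0.0041]
    - [0,0,0]
    - [0,0,0]
    - [0,0,0]
    - [0,0,0]
    - [0,0,0]
    - [0,0,0]
    - [0,0,0]
    - [0,0,0]
    - [0,0,0]
    - [0,0,0]
    - [0,0,0]
  delta_pos:
    - [0.3,-0.75,0]
    - [0.3,-0.75,0]
    - [0.36,-0.75,0]
    - [0,0,1]
    - [0,0,2]
    - [0,0,2]
    - [0,0,2]
    - [0,0,2]
    - [0,0,1.5]
    - [0,0,1]
    - [0,0,0]
    - [0,0,0]
  gripper: [0,0,0,0,0,0,0,0,0,0,0,0]

```text
time_s: 10.0
tool_pos: [0.4856, -0.2216, 0.164]
tool_rot: [-180.0, 0.1, 170.2]
force: [0.2, -0.5, -1.2]
grip_width: 0.0079
grasp_force: 25.0
```

```bash
python3 -c "
from h import *
w=snap('wrist','w3.png')
cv2.imwrite('pics/w3c.png',cv2.resize(w['pixels'][100:260,200:440,::-1],None,fx=3.3,fy=3.3,interpolation=cv2.INTER_CUBIC))
delta(.4838,-.2212,.1160,170.25)"
```

```text
delta cm [0.22 0.02 4.84] rot [-0.0006  0.003  -0.0014] tcp [ 0.4858 -0.2217  0.1644] F [-0.  -0.4 -1. ] w 0.0078 gf 25.0
```

View pics/w3c.png

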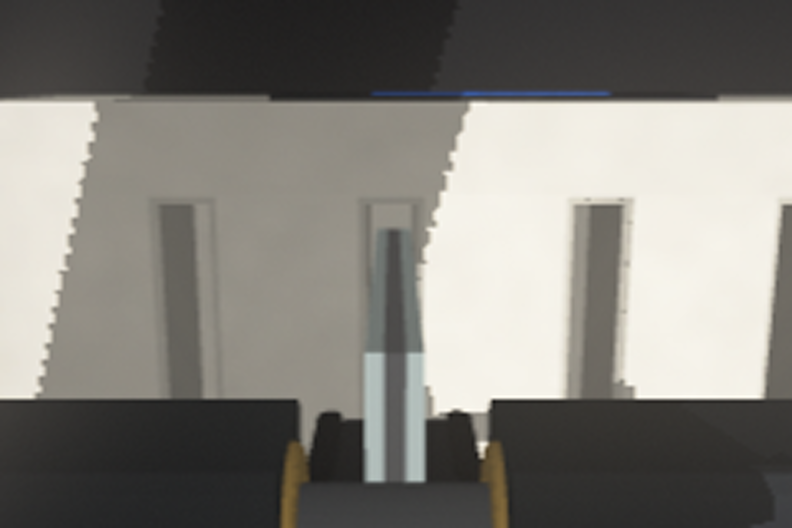

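The plate's lower edge (crop columns 375–412) sits centred over slot 3 (362–424). I'll correct 2 mm in x and lower it.

Request:
drive_tool:
  angular:
    - [0,0,0]
    - [0,0,0]
    - [0,0,0]
    - [0,0,0]
    - [0,0,0]
    - [0,0,0]
    - [0,0,0]
    - [0,0,0]
    - [0,0,0]
    - [0,0,0]
    - [0,0,0]
    - [0,0,0]
    - [0,0,0]
    - [0,0,0]
    - [0,0,0]
  delta_pos:
    - [0.22,0,0]
    - [0,0,0.5]
    - [0,0,0.5]
    - [0,0,0.5]
    - [0,0,0.5]
    - [0,0,0.5]
    - [0,0,0.5]
    - [0,0,0.5]
    - [0,0,0.4]
    - [0,0,0.3]
    - [0,0,0.2]
    - [0,0,0.2]
    - [0,0,0.1]
    - [0,0,0]
    - [0,0,0]
  gripper: [0,0,0,0,0,0,0,0,0,0,0,0,0,0,0]

```text
time_s: 11.55
tool_pos: [0.4833, -0.2211, 0.1167]
tool_rot: [-180.0, 0.1, 170.2]
force: [0.3, 0.1, -0.5]
grip_width: 0.0076
grasp_force: 25.0
```

Request:
drive_tool:
  angular:
    - [0,0,0]
    - [0,0,0]
    - [0,0,0]
    - [0,0,0]
    - [0,0,0]
    - [0,0,0]
    - [0,0,0]
    - [0,0,0]
    - [0,0,0]
    - [0,0,0]
    - [0,0,0]
    - [0,0,0]
    - [0,0,0]
    - [0,0,0]
    - [0,0,0]
    - [0,0,0]
  delta_pos:
    - [0,0,0.1]
    - [0,0,0.05]
    - [0,0,0]
    - [0,0,0]
    - [0,0,0]
    - [0,0,0]
    - [0,0,0]
    - [0,0,-1]
    - [0,0,-2]
    - [0,0,-2.5]
    - [0,0,-2.5]
    - [0,0,-2.5]
    - [0,0,-2.5]
    - [0,0,-2.5]
    - [0,0,-1]
    - [0,0,0]
  gripper: [0,0,0,2.4,2.4,2.4,2.4,2.4,2.4,2.4,2.4,2.4,2.4,2.4,2.4,2.4]

```text
time_s: 13.15
tool_pos: [0.4836, -0.2213, 0.2817]
tool_rot: [-180.0, 0.3, 170.2]
force: [0.3, 0.1, 0.2]
grip_width: 0.0241
grasp_force: 0.0
```

```bash
python3 -c "
from h import *
w=snap('wrist','w4.png')
cv2.imwrite('pics/w4c.png',cv2.resize(w['pixels'][100:260,180:460,::-1],None,fx=2.8,fy=2.8,interpolation=cv2.INTER_CUBIC))
delta(.4579,.2531,.28,173.5)"
```

```text
delta cm [ 1.057e+01  4.628e+01 -1.000e-02] rot [-0.0002  0.0024 -0.0581] tcp [ 0.483  -0.2209  0.2802] F [ 0.6 -0.1 -0.9] w 0.0238 gf 0.0
```

View pics/w4c.png

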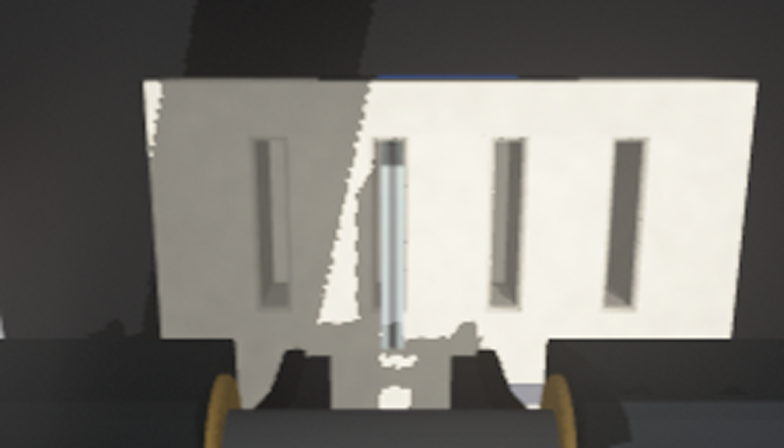

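Cassette A is down in slot 3, crop (393,250), upright. Next is B.

Request:
drive_tool:
  angular:
    - [0,0,0]
    - [0,0,0]
    - [0,0,0]
    - [0,0,0]
    - [0,0,0]
    - [0,0,0]
    - [0,0,0]
    - [0,0,0]
    - [0,0,0]
    - [0,0,0]
    - [0,0,0]
    - [0,0,0]
    - [0,0,0]
    - [0,0,0]
    - [0,0,0]
    - [0,0,0]
    - [0,0,0]
    - [0,0,0]
    - [0,0,0]
    - [0,0.0024,-0.0581]
  delta_pos:
    - [0.29,1.29,0]
    - [0.587,2.571,0]
    - [0.587,2.571,0]
    - [0.587,2.571,0]
    - [0.587,2.571,0]
    - [0.587,2.571,0]
    - [0.587,2.571,0]
    - [0.587,2.571,0]
    - [0.587,2.571,0]
    - [0.587,2.571,0]
    - [0.587,2.571,0]
    - [0.587,2.571,0]
    - [0.587,2.571,0]
    - [0.587,2.571,0]
    - [0.587,2.571,0]
    - [0.587,2.571,0]
    - [0.587,2.571,0]
    - [0.587,2.571,0]
    - [0.29,1.28,0]
    - [0,0,0]
  gripper: [3,3,3,3,3,3,3,3,3,3,3,3,3,3,3,3,3,3,3,3]

```text
time_s: 15.2
tool_pos: [0.4566, 0.2549, 0.278]
tool_rot: [-179.9, -0.2, 173.8]
force: [-0.4, 0.7, 0.7]
grip_width: 0.0301
grasp_force: 0.0
```

```bash
python3 -c "
from h import *
delta(.4579,.2531,.098,173.5)
w=snap('wrist')
for t in ['cassette1','blank']:
  for d in models.cut_out(w,t):
    ys,xs=np.nonzero(d['pixels']); print(t,round(d['p'],2),xs.min(),xs.max(),ys.min(),ys.max(),len(xs))
print(proj(w,[[.4247,.2561,.12],[.4911,.25,.12],[.4366,.3567,.12],[.5018,.3501,.12]]).round())
t=snap('top')
print([(np.round(d['centre']).tolist(),round(d['p'],2)) for d in models.search_frame(t,'module')])"

```

```text
delta cm [-0.2  -0.13 18.  ] rot [-0.0023 -0.0032  0.0046] tcp [0.4566 0.2549 0.278 ] F [-0.4  0.7  0.7] w 0.0301 gf 0.0
cassette1 0.9 193 272 46 92 2111
cassette1 0.81 321 353 276 301 788
cassette1 0.71 388 423 153 220 1808
cassette1 0.61 315 322 153 222 523
blank 0.61 352 367 153 214 769
blank 0.41 0 110 187 313 4999
[[317. 160.]
 [318. 224.]
 [418. 161.]
 [414. 224.]]
[([272.0, 161.0], 0.65), ([181.0, 154.0], 0.33)]
```

Request:
drive_tool:
  angular:
    - [-0.002,-0.003,0.0046]
    - [0,0,0]
    - [0,0,0]
    - [0,0,0]
    - [0,0,0]
    - [0,0,0]
    - [0,0,0]
    - [0,0,0]
    - [0,0,0]
    - [0,0,0]
    - [0,0,0]
    - [0,0,0]
    - [0,0,0]
    - [0,0,0]
    - [0,0,0]
    - [0,0,0]
  delta_pos:
    - [-0.2,-0.13,0]
    - [0,0,2]
    - [0,0,2]
    - [0,0,2]
    - [0,0,2]
    - [0,0,2]
    - [0,0,2]
    - [0,0,2]
    - [0,0,2]
    - [0,0,1.9]
    - [0,0,0]
    - [0,0,0]
    - [0,0,0]
    - [0,0,0]
    - [0,0,0]
    - [0,0,0]
  gripper: [3,3,3,3,3,3,3,3,3,3,3,0,0,0,0,0]

```text
time_s: 17.05
tool_pos: [0.4608, 0.2524, 0.1017]
tool_rot: [179.8, 0.2, 173.2]
force: [-0.9, 0.5, 3.4]
grip_width: 0.0083
grasp_force: 25.0
```

Request:
drive_tool:
  angular:
    - [0,0,0]
    - [0,0,0]
    - [0,0,0]
    - [0,0,0]
    - [0,0,0]
    - [0,0,0]
    - [0,0,0]
    - [0,0,0]
    - [0,0,0]
    - [0,0,0]
    - [0,0,0]
    - [0,0,0]
  delta_pos:
    - [0,0,-0.5]
    - [0,0,-1]
    - [0,0,-1.5]
    - [0,0,-1.5]
    - [0,0,-1.5]
    - [0,0,-2]
    - [0,0,-2]
    - [0,0,-2]
    - [0,0,-2]
    - [0,0,-2]
    - [0,0,-2]
    - [0,0,0]
  gripper: [0,0,0,0,0,0,0,0,0,0,0,0]

```text
time_s: 18.25
tool_pos: [0.4609, 0.252, 0.284]
tool_rot: [179.7, 0.3, 173.2]
force: [0.5, 0.1, -1.4]
grip_width: 0.0081
grasp_force: 25.0
```

```bash
python3 -c "
from h import *
delta(.4923,-.1719,.27,170.25)"
```

```text
delta cm [ -8.11 -41.73   1.24] rot [0.0052 0.006  0.0518] tcp [0.4609 0.252  0.284 ] F [ 0.5  0.1 -1.4] w 0.0081 gf 25.0
```

Request:
drive_tool:
  angular:
    - [0,0,0]
    - [0,0,0]
    - [0,0,0]
    - [0,0,0]
    - [0,0,0]
    - [0,0,0]
    - [0,0,0]
    - [0,0,0]
    - [0,0,0]
    - [0,0,0]
    - [0,0,0]
    - [0,0,0]
    - [0,0,0]
    - [0,0,0]
    - [0,0,0]
    - [0,0,0]
    - [0,0,0]
    - [0,0,0]
    - [0.005,0.006,0.0518]
    - [0,0,0]
  delta_pos:
    - [-0.24,-1.22,0]
    - [-0.477,-2.455,0]
    - [-0.477,-2.455,0]
    - [-0.477,-2.455,0]
    - [-0.477,-2.455,0]
    - [-0.477,-2.455,0]
    - [-0.477,-2.455,0]
    - [-0.477,-2.455,0]
    - [-0.477,-2.455,0]
    - [-0.477,-2.455,0]
    - [-0.477,-2.455,0]
    - [-0.477,-2.455,0]
    - [-0.477,-2.455,0]
    - [-0.477,-2.455,0]
    - [-0.477,-2.455,0]
    - [-0.477,-2.455,0]
    - [-0.477,-2.455,0]
    - [-0.24,-1.22,0]
    - [0,0,1]
    - [0,0,0]
  gripper: [0,0,0,0,0,0,0,0,0,0,0,0,0,0,0,0,0,0,0,0]

```text
time_s: 20.25
tool_pos: [0.489, -0.173, 0.2678]
tool_rot: [-179.8, -0.5, 170.1]
force: [-0.5, 1.3, -2.4]
grip_width: 0.0079
grasp_force: 25.0
```

```bash
python3 -c "
from h import *
w=snap('wrist','w5.png')
cv2.imwrite('pics/w5c.png',cv2.resize(w['pixels'][115:245,205:440,::-1],None,fx=3.4,fy=3.4,interpolation=cv2.INTER_CUBIC))
np.save('w5.npy',w,allow_pickle=True)
delta(.4923,-.1719,.16,170.25)
o=telemetry.get_obs();print(o['tool_rot'])"
```

```text
delta cm [-0.35  0.14 10.85] rot [-0.0036 -0.0076  0.0004] tcp [ 0.4895 -0.1725  0.2685] F [ 0.1 -0.5 -0.9] w 0.0079 gf 25.0
[-179.79436086   -0.43530197  170.27385846]
```

View pics/w5c.png

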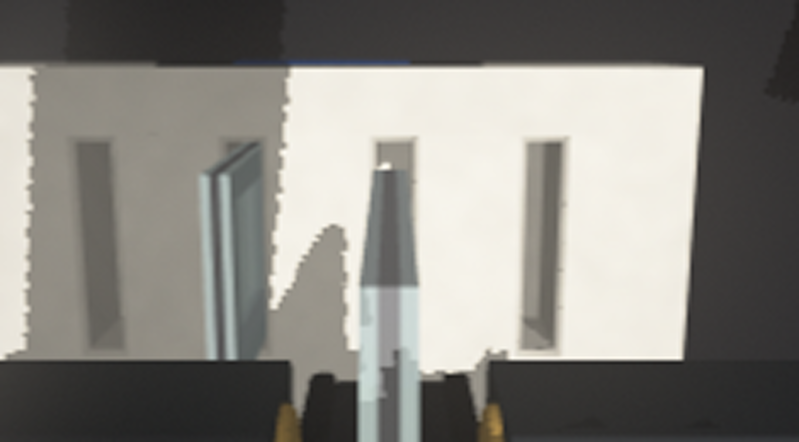

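Held plate B has its front edge from (390,169) at the bottom to (390,286) at the top, about 4 mm nearer the robot than A was.

```bash
cat >> h.py <<'E'
def plate(w,bot,top,off,t,zt):
    X=np.array([np.cos(np.radians(-9.75)),np.sin(np.radians(-9.75))]); Y=np.array([-X[1],X[0]])
    for px,z in [(bot,zt-off),(top,zt-off+.11)]:
        r=onz(w,[px],z)[0][:2]-t; print('centre rel tcp wx',round(r@X+.033,4),'wy',round(r@Y,4))
E
python3 -c "
from h import *
w=np.load('w5.npy',allow_pickle=True).item();c=lambda q:np.array(q)/3.4+[205,115]-.35
plate(w,c((390,169)),c((390,286)),.0917,np.array([.4892,-.1727]),.268)"
```

```text
centre rel tcp wx -0.0039 wy -0.0002
centre rel tcp wx -0.0023 wy 0.0002
```

Request:
drive_tool:
  angular:
    - [-0.0036,-0.0076,0]
    - [0,0,0]
    - [0,0,0]
    - [0,0,0]
    - [0,0,0]
    - [0,0,0]
    - [0,0,0]
    - [0,0,0]
    - [0,0,0]
    - [0,0,0]
  delta_pos:
    - [-0.6,0.13,0]
    - [0,0,1]
    - [0,0,2]
    - [0,0,2]
    - [0,0,2]
    - [0,0,1.5]
    - [0,0,1]
    - [0,0,0.5]
    - [0,0,0]
    - [0,0,0]
  gripper: [0,0,0,0,0,0,0,0,0,0]

```text
time_s: 21.3
tool_pos: [0.4981, -0.1722, 0.1708]
tool_rot: [180.0, 0.3, 170.3]
force: [-0.1, 0.5, -1.0]
grip_width: 0.008
grasp_force: 25.0
```

```bash
python3 -c "
from h import *
delta(.4953,-.1724,.1175,170.25)
w=snap('wrist','w6.png')
cv2.imwrite('pics/w6c.png',cv2.resize(w['pixels'][100:260,200:440,::-1],None,fx=3.3,fy=3.3,interpolation=cv2.INTER_CUBIC))
"
```

```text
delta cm [ 0.3  -0.07  5.33] rot [0.     0.0049 0.0003] tcp [ 0.4981 -0.1722  0.1708] F [-0.1  0.5 -1. ] w 0.008 gf 25.0
```

View pics/w6c.png

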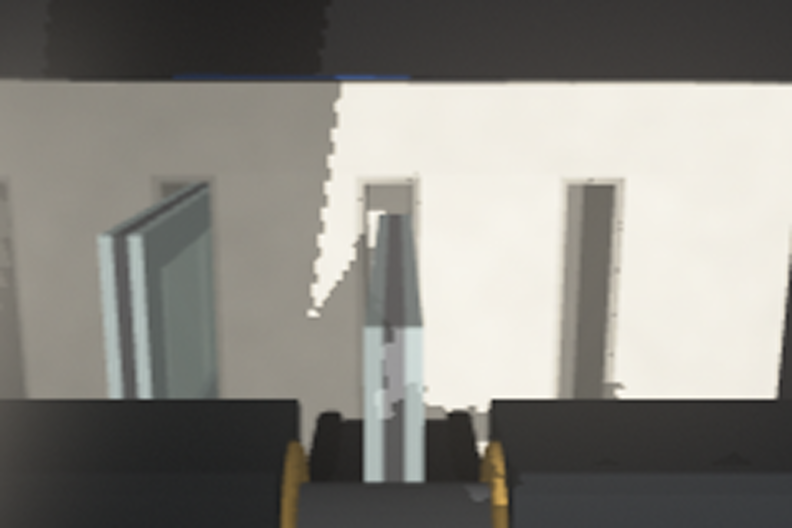

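The plate's lower edge is centred at crop column 394.5 against slot 2 at 388, so it is about 1.5 mm too far to +y. I'll correct that along with x.

Request:
drive_tool:
  angular:
    - [0,0.0049,0]
    - [0,0,0]
    - [0,0,0]
    - [0,0,0]
    - [0,0,0]
    - [0,0,0]
    - [0,0,0]
    - [0,0,0]
    - [0,0,0]
    - [0,0,0]
    - [0,0,0]
    - [0,0,0]
    - [0,0,0]
    - [0,0,0]
    - [0,0,0]
    - [0,0,0]
  delta_pos:
    - [0.28,-0.12,0]
    - [0,0,0]
    - [0,0,0.5]
    - [0,0,0.5]
    - [0,0,0.5]
    - [0,0,0.5]
    - [0,0,0.5]
    - [0,0,0.5]
    - [0,0,0.5]
    - [0,0,0.5]
    - [0,0,0.4]
    - [0,0,0.3]
    - [0,0,0.2]
    - [0,0,0.2]
    - [0,0,0.1]
    - [0,0,0]
  gripper: [0,0,0,0,0,0,0,0,0,0,0,0,0,0,0,0]

```text
time_s: 22.95
tool_pos: [0.4946, -0.1727, 0.1182]
tool_rot: [180.0, -0.1, 170.3]
force: [0.5, 0.1, -3.0]
grip_width: 0.008
grasp_force: 25.0
```

Request:
drive_tool:
  angular:
    - [0,0,0]
    - [0,0,0]
    - [0,0,0]
    - [0,0,0]
    - [0,0,0]
    - [0,0,0]
    - [0,0,0]
    - [0,0,0]
    - [0,0,0]
    - [0,0,0]
    - [0,0,0]
    - [0,0,0]
    - [0,0,0]
    - [0,0,0]
    - [0,0,0]
    - [0,0,0]
  delta_pos:
    - [0,0,0.05]
    - [0,0,0.05]
    - [0,0,0]
    - [0,0,0]
    - [0,0,0]
    - [0,0,0]
    - [0,0,0]
    - [0,0,-1]
    - [0,0,-2]
    - [0,0,-2.5]
    - [0,0,-2.5]
    - [0,0,-2.5]
    - [0,0,-2.5]
    - [0,0,-2.5]
    - [0,0,-1]
    - [0,0,0]
  gripper: [0,0,0,2.4,2.4,2.4,2.4,2.4,2.4,2.4,2.4,2.4,2.4,2.4,2.4,2.4]

```text
time_s: 24.55
tool_pos: [0.4956, -0.1731, 0.2838]
tool_rot: [180.0, 0.1, 170.3]
force: [-0.6, 0.1, 0.4]
grip_width: 0.0238
grasp_force: 0.0
```

```bash
python3 -c "
from h import *
delta(.4692,.3534,.28,173.5)
w=snap('wrist','w7.png')
for d in models.cut_out(w,'cassette1'):
    ys,xs=np.nonzero(d['pixels']); print(round(d['p'],2),xs.min(),xs.max(),ys.min(),ys.max(),len(xs))
print(proj(w,[[.4923-.0325,-.1719+.0056,.135],[.4838-.0325,-.2212+.0056,.135]]))
"
```

```text
delta cm [11.51 51.45  0.39] rot [ 0.0005  0.002  -0.0566] tcp [ 0.4956 -0.1731  0.2838] F [-0.6  0.1  0.4] w 0.0238 gf 0.0
0.93 316 323 148 219 545
0.76 265 283 149 220 1097
0.7 617 639 183 193 183
[[319.48681852 155.78107736]
 [267.71029997 155.68440525]]
```

Request:
drive_tool:
  angular:
    - [0,0,0]
    - [0,0,0]
    - [0,0,0]
    - [0,0,0]
    - [0,0,0]
    - [0,0,0]
    - [0,0,0]
    - [0,0,0]
    - [0,0,0]
    - [0,0,0]
    - [0,0,0]
    - [0,0,0]
    - [0,0,0]
    - [0,0,0]
    - [0,0,0]
    - [0,0,0]
    - [0,0,0]
    - [0,0,0]
    - [0,0,0]
    - [0,0.002,-0.0566]
  delta_pos:
    - [0.3,1.355,0]
    - [0.606,2.708,0]
    - [0.606,2.708,0]
    - [0.606,2.708,0]
    - [0.606,2.708,0]
    - [0.606,2.708,0]
    - [0.606,2.708,0]
    - [0.606,2.708,0]
    - [0.606,2.708,0]
    - [0.606,2.708,0]
    - [0.606,2.708,0]
    - [0.606,2.708,0]
    - [0.606,2.708,0]
    - [0.606,2.708,0]
    - [0.606,2.708,0]
    - [0.606,2.708,0]
    - [0.606,2.708,0]
    - [0.606,2.708,0]
    - [0.606,2.708,0]
    - [0.3,1.355,0]
  gripper: [3,3,3,3,3,3,3,3,3,3,3,3,3,3,3,3,3,3,3,3]

```text
time_s: 26.65
tool_pos: [0.4666, 0.3563, 0.2799]
tool_rot: [-179.9, -0.4, 173.8]
force: [-0.8, 0.2, 0.3]
grip_width: 0.0299
grasp_force: 0.0
```

Request:
drive_tool:
  angular:
    - [0,0,0]
    - [0,0,0]
  delta_pos:
    - [0,0,0]
    - [0,0,0]
  gripper: [3,3]

```text
time_s: 26.85
tool_pos: [0.4682, 0.3527, 0.2808]
tool_rot: [-179.9, -0.3, 173.4]
force: [0.6, -0.6, -0.1]
grip_width: 0.0303
grasp_force: 0.0
```

```bash
python3 -c "
from h import *
delta(.4692,.3534,.098,173.5)
w=snap('wrist')
for t in ['cassette1','blank']:
  for d in models.cut_out(w,t):
    ys,xs=np.nonzero(d['pixels']); print(t,round(d['p'],2),xs.min(),xs.max(),ys.min(),ys.max(),len(xs))
print(proj(w,[[.4366,.3567,.12],[.5018,.3501,.12]]).round())"

```

```text
delta cm [-0.17  0.13 18.28] rot [-0.0026 -0.0044 -0.0014] tcp [0.4682 0.3527 0.2808] F [ 0.6 -0.6 -0.1] w 0.0303 gf 0.0
cassette1 0.58 316 323 152 222 506
cassette1 0.47 286 298 276 301 243
blank 0.96 271 287 152 214 794
[[319. 160.]
 [320. 222.]]
```

Request:
drive_tool:
  angular:
    - [-0.0026,-0.0044,0]
    - [0,0,0]
    - [0,0,0]
    - [0,0,0]
    - [0,0,0]
    - [0,0,0]
    - [0,0,0]
    - [0,0,0]
    - [0,0,0]
    - [0,0,0]
    - [0,0,0]
    - [0,0,0]
  delta_pos:
    - [-0.0,0.08,0]
    - [0,0,2]
    - [0,0,2]
    - [0,0,2]
    - [0,0,2]
    - [0,0,2]
    - [0,0,2]
    - [0,0,2]
    - [0,0,2]
    - [0,0,2]
    - [0,0,0]
    - [0,0,0]
  gripper: [3,3,3,3,3,3,3,3,3,3,3,3]

```text
time_s: 28.2
tool_pos: [0.469, 0.3548, 0.1028]
tool_rot: [179.8, 0.1, 173.5]
force: [0.9, 0.1, 0.6]
grip_width: 0.0301
grasp_force: 0.0
```

```bash
python3 -c "
from h import *
delta(.4692,.3534,.098,173.5)"

```

```text
delta cm [-0.04 -0.14  0.48] rot [ 0.0028  0.0015 -0.0005] tcp [0.469  0.3548 0.1028] F [0.9 0.1 0.6] w 0.0301 gf 0.0
```

Request:
drive_tool:
  angular:
    - [0.0028,0.0015,0]
    - [0,0,0]
    - [0,0,0]
    - [0,0,0]
    - [0,0,0]
    - [0,0,0]
    - [0,0,0]
  delta_pos:
    - [-0.04,-0.12,0.3]
    - [0,0,0]
    - [0,0,0]
    - [0,0,0]
    - [0,0,0]
    - [0,0,0]
    - [0,0,0]
  gripper: [3,3,0,0,0,0,0]

```text
time_s: 28.9
tool_pos: [0.469, 0.354, 0.0995]
tool_rot: [180.0, -0.0, 173.5]
force: [-1.1, 0.6, 0.4]
grip_width: 0.0079
grasp_force: 25.0
```

Request:
drive_tool:
  angular:
    - [0,0,0]
    - [0,0,0]
    - [0,0,0]
    - [0,0,0]
    - [0,0,0]
    - [0,0,0]
    - [0,0,0]
    - [0,0,0]
    - [0,0,0]
    - [0,0,0]
    - [0,0,0]
    - [0,0,0]
  delta_pos:
    - [0,0,-0.5]
    - [0,0,-1]
    - [0,0,-1.5]
    - [0,0,-1.5]
    - [0,0,-1.5]
    - [0,0,-2]
    - [0,0,-2]
    - [0,0,-2]
    - [0,0,-2]
    - [0,0,-2]
    - [0,0,-2]
    - [0,0,0]
  gripper: [0,0,0,0,0,0,0,0,0,0,0,0]

```text
time_s: 30.1
tool_pos: [0.4705, 0.3548, 0.2838]
tool_rot: [179.7, 0.3, 173.5]
force: [0.2, 0.6, 0.0]
grip_width: 0.008
grasp_force: 25.0
```

```bash
python3 -c "
from h import *
delta(.5008,-.1226,.27,170.25)"
```

```text
delta cm [ -8.41 -47.09   1.16] rot [0.0055 0.0042 0.0567] tcp [0.4705 0.3548 0.2838] F [0.2 0.6 0. ] w 0.008 gf 25.0
```

Request:
drive_tool:
  angular:
    - [0,0,0]
    - [0,0,0]
    - [0,0,0]
    - [0,0,0]
    - [0,0,0]
    - [0,0,0]
    - [0,0,0]
    - [0,0,0]
    - [0,0,0]
    - [0,0,0]
    - [0,0,0]
    - [0,0,0]
    - [0,0,0]
    - [0,0,0]
    - [0,0,0]
    - [0,0,0]
    - [0,0,0]
    - [0,0,0]
    - [0,0,0]
    - [0,0,0.0567]
  delta_pos:
    - [-0.235,-1.31,0]
    - [-0.467,-2.616,0]
    - [-0.467,-2.616,0]
    - [-0.467,-2.616,0]
    - [-0.467,-2.616,0]
    - [-0.467,-2.616,0]
    - [-0.467,-2.616,0]
    - [-0.467,-2.616,0]
    - [-0.467,-2.616,0]
    - [-0.467,-2.616,0]
    - [-0.467,-2.616,0]
    - [-0.467,-2.616,0]
    - [-0.467,-2.616,0]
    - [-0.467,-2.616,0]
    - [-0.467,-2.616,0]
    - [-0.467,-2.616,0]
    - [-0.467,-2.616,0]
    - [-0.467,-2.616,0]
    - [-0.235,-1.31,0]
    - [0,0,0]
  gripper: [0,0,0,0,0,0,0,0,0,0,0,0,0,0,0,0,0,0,0,0]

```text
time_s: 32.1
tool_pos: [0.4975, -0.1274, 0.278]
tool_rot: [-179.9, -0.1, 169.9]
force: [0.5, 0.3, -0.7]
grip_width: 0.0078
grasp_force: 25.0
```

Request:
drive_tool:
  angular:
    - [0,0,0]
    - [0,0,0]
    - [0,0,0]
    - [0,0,0]
    - [0,0,0]
    - [0,0,0]
    - [0,0,0]
    - [0,0,0]
    - [0,0,0]
    - [0,0,0]
  delta_pos:
    - [0,0,1]
    - [0,0,2]
    - [0,0,2]
    - [0,0,2]
    - [0,0,2]
    - [0,0,1.5]
    - [0,0,0.5]
    - [0,0,0]
    - [0,0,0]
    - [0,0,0]
  gripper: [0,0,0,0,0,0,0,0,0,0]

```text
time_s: 33.1
tool_pos: [0.4998, -0.1236, 0.1701]
tool_rot: [180.0, 0.1, 170.3]
force: [-0.2, 0.7, -0.7]
grip_width: 0.0079
grasp_force: 25.0
```

```bash
python3 -c "
from h import *
delta(.5008,-.1226,.1155,170.25)
w=snap('wrist','w8.png')
cv2.imwrite('pics/w8c.png',cv2.resize(w['pixels'][100:260,200:440,::-1],None,fx=3.3,fy=3.3,interpolation=cv2.INTER_CUBIC))"
```

```text
delta cm [-0.07  0.12  5.46] rot [0.0003 0.0011 0.0006] tcp [ 0.4998 -0.1236  0.1701] F [-0.2  0.7 -0.7] w 0.0079 gf 25.0
```

View pics/w8c.png

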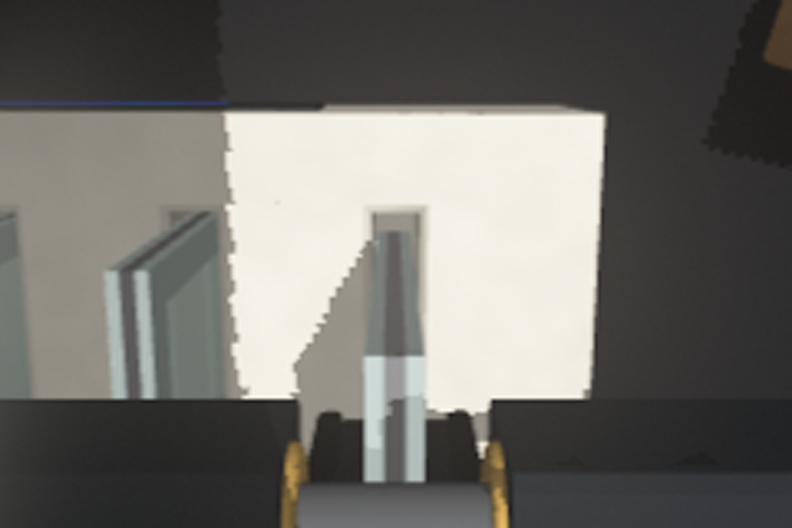

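C's lower edge at column 394.5 lines up with slot 1 at 396.5, so I'll lower it.

Request:
drive_tool:
  angular:
    - [0,0,0]
    - [0,0,0]
    - [0,0,0]
    - [0,0,0]
    - [0,0,0]
    - [0,0,0]
    - [0,0,0]
    - [0,0,0]
    - [0,0,0]
    - [0,0,0]
    - [0,0,0]
    - [0,0,0]
    - [0,0,0]
    - [0,0,0]
    - [0,0,0]
    - [0,0,0]
  delta_pos:
    - [-0.07,0.07,0]
    - [0,0,0]
    - [0,0,0.5]
    - [0,0,0.5]
    - [0,0,0.5]
    - [0,0,0.5]
    - [0,0,0.5]
    - [0,0,0.5]
    - [0,0,0.5]
    - [0,0,0.5]
    - [0,0,0.4]
    - [0,0,0.3]
    - [0,0,0.2]
    - [0,0,0.2]
    - [0,0,0.1]
    - [0,0,0]
  gripper: [0,0,0,0,0,0,0,0,0,0,0,0,0,0,0,0]

```text
time_s: 34.75
tool_pos: [0.5001, -0.123, 0.1173]
tool_rot: [-180.0, -0.0, 170.3]
force: [0.4, 0.6, -0.4]
grip_width: 0.0078
grasp_force: 25.0
```

Request:
drive_tool:
  angular:
    - [0,0,0]
    - [0,0,0]
    - [0,0,0]
    - [0,0,0]
    - [0,0,0]
    - [0,0,0]
    - [0,0,0]
    - [0,0,0]
    - [0,0,0]
    - [0,0,0]
    - [0,0,0]
    - [0,0,0]
    - [0,0,0]
    - [0,0,0]
    - [0,0,0]
    - [0,0,0]
    - [0,0,0]
  delta_pos:
    - [0,0,0.1]
    - [0,0,0.1]
    - [0,0,0]
    - [0,0,0]
    - [0,0,0]
    - [0,0,0]
    - [0,0,0]
    - [0,0,0]
    - [0,0,-1]
    - [0,0,-2]
    - [0,0,-2.5]
    - [0,0,-2.5]
    - [0,0,-2.5]
    - [0,0,-2.5]
    - [0,0,-2.5]
    - [0,0,-1]
    - [0,0,0]
  gripper: [0,0,0,0,2.4,2.4,2.4,2.4,2.4,2.4,2.4,2.4,2.4,2.4,2.4,2.4,2.4]

```text
time_s: 36.45
tool_pos: [0.501, -0.1232, 0.282]
tool_rot: [180.0, 0.2, 170.3]
force: [-0.1, 0.5, 0.4]
grip_width: 0.0241
grasp_force: 0.0
```

```bash
python3 -c "
from h import *
p=snap('top','top2.png')
for d in models.cut_out(p,'module')+models.cut_out(p,'carton'):
    ys,xs=np.nonzero(d['pixels']); print(d['centre'],round(d['p'],2),xs.min(),xs.max(),ys.min(),ys.max(),onz(p,[d['centre']],.05))
w=snap('wrist')
for d in models.cut_out(w,'cassette1'):
    ys,xs=np.nonzero(d['pixels']); print(round(d['p'],2),xs.min(),xs.max(),ys.min(),ys.max(),len(xs))
delta(.66,.10,.28,174)
"
```

```text
[398.6, 180.7] 0.46 395 403 174 185 [[ 0.57885384 -0.29921305  0.05      ]]
[294.3, 229.3] 0.53 286 302 219 236 [[0.43469566 0.02388552 0.05      ]]
0.95 263 282 153 226 1178
0.91 585 639 187 208 749
0.83 317 324 154 226 515
0.69 211 241 153 220 1716
0.59 512 526 0 6 70
0.25 51 116 134 245 3271
delta cm [-12.05  24.68  -0.14] rot [-0.0004 -0.0025 -0.0653] tcp [ 0.4995 -0.1228  0.279 ] F [-0.7  0.1 -0.2] w 0.0239 gf 0.0
```

Request:
drive_tool:
  angular:
    - [0,0,0]
    - [0,0,0]
    - [0,0,0]
    - [0,0,0]
    - [0,0,0]
    - [0,0,0]
    - [0,0,0]
    - [0,0,0]
    - [0,0,0]
    - [0,0,0]
    - [0,0,0]
    - [0,0,-0.065]
    - [0,0,0]
    - [0,0,0]
  delta_pos:
    - [-0.7,1.2,0]
    - [-1.2,2.4,0]
    - [-1.2,2.4,0]
    - [-1.2,2.4,0]
    - [-1.2,2.4,0]
    - [-1.2,2.4,0]
    - [-1.2,2.4,0]
    - [-1.2,2.4,0]
    - [-1.2,2.4,0]
    - [-1.2,2.4,0]
    - [-0.6,1.2,0]
    - [0,0,0]
    - [0,0,0]
    - [0,0,0]
  gripper: [4,4,4,4,4,4,4,4,4,4,4,4,4,4]

```text
time_s: 38.1
tool_pos: [0.6599, 0.0925, 0.28]
tool_rot: [-180.0, -0.0, 173.9]
force: [-0.9, -0.9, 0.1]
grip_width: 0.0401
grasp_force: 0.0
```

```bash
python3 -c "
from h import *
w=snap('wrist','w9.png'); np.save('w9.npy',w,allow_pickle=True)
for d in models.cut_out(w,'module'):
    ys,xs=np.nonzero(d['pixels']); print(d['centre'],round(d['p'],2),xs.min(),xs.max(),ys.min(),ys.max(),onz(w,[d['centre']],.05),cv2.minAreaRect(np.c_[xs,ys].astype(np.float32)))
p=snap('top')
for d in models.search_frame(p,'module'): print(d, onz(p,[d['centre']],.05))
delta(.66,.10,.28,174)
cv2.imwrite('pics/w9c.png',w['pixels'][80:260,140:500,::-1].repeat(2,0).repeat(2,1))
"
```

```text
[318.4, 172.0] 0.89 289 345 140 201 [[0.65160625 0.09287389 0.05      ]] ((317.0, 170.5), (61.0, 56.0), 90.0)
{'centre': [271.0, 166.4], 'p': 0.84} [[0.6290641  0.09306902 0.05      ]]
delta cm [0.07 0.74 0.06] rot [ 0.0003 -0.     -0.0017] tcp [0.6599 0.0926 0.2805] F [ 0.  -0.5  0.5] w 0.0399 gf 0.0
```

View pics/w9c.png

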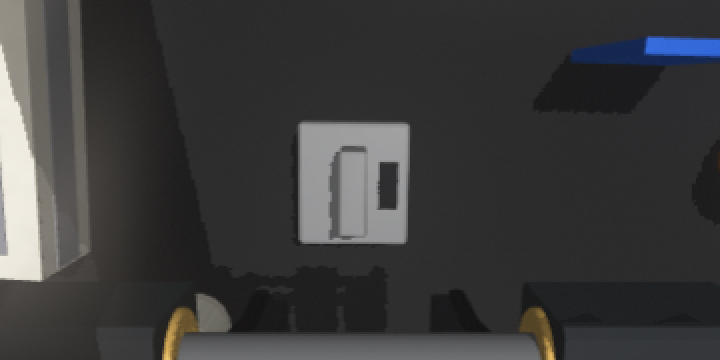

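The module stands in clear view. Its body corners in the crop are (299,122), (410,123), (407,243) and (299,243), and the rib top is about (341–366, 151–237).

```bash
python3 -c "
from h import *
np.set_printoptions(precision=4,suppress=True)
w=np.load('w9.npy',allow_pickle=True).item();c=lambda q:np.array(q)/2+[140,80]-.25
P=onz(w,c([(299,122),(410,123),(408,243),(299,243)]),.044)[:,:2]
print(P,P.mean(0),[np.hypot(*(P[i]-P[(i+1)%4])) for i in range(4)])
for i,j in [(0,3),(1,2)]: d=P[j]-P[i]; print(np.degrees(np.arctan2(d[1],d[0])))
d=P[1]-P[0]; print(np.degrees(np.arctan2(-d[0],d[1])))
print('rib',onz(w,c([(353.5,151),(353.5,237)]),.08))
"
```

```text
[[0.61   0.0611]
 [0.6179 0.1292]
 [0.694  0.1214]
 [0.6865 0.0511]] [0.6521 0.0907] [np.float64(0.06855044902759246), np.float64(0.07650447368415446), np.float64(0.0706244928705469), np.float64(0.07713813702868777)]
-7.43078040335944
-5.886541773178293
-6.58652680785909
rib [[0.6277 0.0933 0.08  ]
 [0.6775 0.0879 0.08  ]]
```

```bash
python3 -c "
from h import *
delta(.6523,.0907,.062,173.5)"
```

```text
delta cm [ 0.74 -0.28 21.85] rot [ 0.0003 -0.      0.007 ] tcp [0.6599 0.0926 0.2805] F [ 0.  -0.5  0.5] w 0.0399 gf 0.0
```

Request:
drive_tool:
  angular:
    - [0,0,0.007]
    - [0,0,0]
    - [0,0,0]
    - [0,0,0]
    - [0,0,0]
    - [0,0,0]
    - [0,0,0]
    - [0,0,0]
    - [0,0,0]
    - [0,0,0]
    - [0,0,0]
    - [0,0,0]
    - [0,0,0]
  delta_pos:
    - [0.74,-0.28,1]
    - [0,0,2]
    - [0,0,2]
    - [0,0,2]
    - [0,0,2]
    - [0,0,2]
    - [0,0,2]
    - [0,0,2]
    - [0,0,2]
    - [0,0,2]
    - [0,0,2]
    - [0,0,0]
    - [0,0,0]
  gripper: [4,4,4,4,4,4,4,4,4,4,4,4,4]
  squeeze: 50

```text
time_s: 39.6
tool_pos: [0.6524, 0.0909, 0.0707]
tool_rot: [-180.0, -0.0, 173.6]
force: [0.3, 0.1, -0.1]
grip_width: 0.0403
grasp_force: 0.0
```

```bash
python3 -c "
from h import *
delta(.6523,.0907,.062,173.5)"
```

```text
delta cm [ 0.   -0.02  0.87] rot [-0.0001 -0.0003  0.001 ] tcp [0.6524 0.0909 0.0707] F [ 0.3  0.1 -0.1] w 0.0403 gf 0.0
```

Request:
drive_tool:
  angular:
    - [0,0,0]
    - [0,0,0]
    - [0,0,0]
    - [0,0,0]
    - [0,0,0]
    - [0,0,0]
    - [0,0,0]
    - [0,0,0]
  delta_pos:
    - [0,0,0.4]
    - [0,0,0.4]
    - [0,0,0]
    - [0,0,0]
    - [0,0,0]
    - [0,0,0]
    - [0,0,0]
    - [0,0,0]
  gripper: [4,4,4,0,0,0,0,0]
  squeeze: 50

```text
time_s: 40.4
tool_pos: [0.6523, 0.0903, 0.0624]
tool_rot: [-180.0, -0.0, 173.6]
force: [-0.4, -1.1, 0.7]
grip_width: 0.0157
grasp_force: 49.9
```

Request:
drive_tool:
  angular:
    - [0,0,0]
    - [0,0,0]
    - [0,0,0]
    - [0,0,0]
    - [0,0,0]
    - [0,0,0]
    - [0,0,0]
    - [0,0,0]
    - [0,0,0]
    - [0,0,0]
    - [0,0,0]
    - [0,0,0]
    - [0,0,0]
  delta_pos:
    - [0,0,-0.5]
    - [0,0,-1]
    - [0,0,-1.5]
    - [0,0,-2]
    - [0,0,-2]
    - [0,0,-2]
    - [0,0,-2]
    - [0,0,-2]
    - [0,0,-2]
    - [0,0,-2]
    - [0,0,-2]
    - [0,0,0]
    - [0,0,0]
  gripper: [0,0,0,0,0,0,0,0,0,0,0,0,0]

```text
time_s: 41.7
tool_pos: [0.6524, 0.091, 0.2529]
tool_rot: [180.0, 0.0, 173.6]
force: [0.3, -0.4, -5.7]
grip_width: 0.016
grasp_force: 49.9
```

```bash
python3 -c "
from h import *
delta(.625,-.05,.26,170.25)"
```

```text
delta cm [  1.14 -14.32  -0.72] rot [0.0006 0.0006 0.0581] tcp [0.6524 0.091  0.2529] F [ 0.3 -0.4 -5.7] w 0.016 gf 49.9
```

Request:
drive_tool:
  angular:
    - [0,0,0]
    - [0,0,0]
    - [0,0,0]
    - [0,0,0]
    - [0,0,0]
    - [0,0,0]
    - [0,0,0]
    - [0,0,0.058]
    - [0,0,0]
    - [0,0,0]
  delta_pos:
    - [0.1,-1.2,0]
    - [0.2,-2.4,-0.2]
    - [0.2,-2.4,-0.2]
    - [0.2,-2.4,-0.2]
    - [0.2,-2.4,-0.1]
    - [0.2,-2.4,0]
    - [0.1,-1.1,0]
    - [0,0,0]
    - [0,0,0]
    - [0,0,0]
  gripper: [0,0,0,0,0,0,0,0,0,0]

```text
time_s: 42.7
tool_pos: [0.6243, -0.0488, 0.2586]
tool_rot: [180.0, -0.1, 170.4]
force: [0.1, 0.1, -4.4]
grip_width: 0.0153
grasp_force: 49.9
```

```bash
python3 -c "
from h import *
delta(.617,-.159,.26,170.25)
w=snap('wrist','w10.png'); np.save('w10.npy',w,allow_pickle=True)
print(proj(w,[[.617,-.159,.07]]))
cv2.imwrite('pics/w10c.png',cv2.resize(w['pixels'][110:260,140:380,::-1],None,fx=3.3,fy=3.3,interpolation=cv2.INTER_CUBIC))"
```

```text
delta cm [ -1.12 -10.98  -0.14] rot [ 0.0003 -0.0014  0.0024] tcp [ 0.6243 -0.0488  0.2586] F [ 0.1  0.1 -4.4] w 0.0153 gf 49.9
[[221.59208524 194.81191845]]
```

View pics/w10c.png

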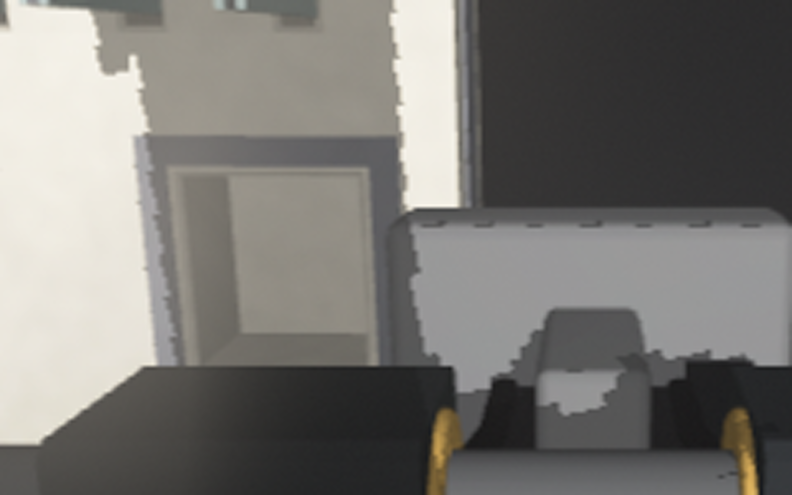

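The socket hole's front mouth edge runs from crop (178,175) to (363,175), with its lead-in outline from (168,166) to (371,168). The side edges run down to (183,365) and (378,365). The held module's front top edge is at row 225.

```bash
python3 -c "
from h import *
np.set_printoptions(precision=4,suppress=True)
w=np.load('w10.npy',allow_pickle=True).item();c=lambda q:np.array(q)/3.3+[140,110]-.35
a=np.radians(-9.75);X=np.array([np.cos(a),np.sin(a)]);Y=np.array([-X[1],X[0]]);C=np.array([.5472,-.2067])
def wf(q,z):
    P=onz(w,c(q),z)[:,:2]-C; return np.c_[P@X,P@Y]*1000
print('outer',wf([(168,166),(371,168),(183,365),(378,365)],.07))
print('inner?',wf([(178,175),(363,175)],.07))
print('frame',wf([(135,136),(398,136)],.07))
print('s1,s2 slot ends',wf([(320,25),(277,25),(163,23),(120,23)],.07))
t=np.array([.6243,-.0488])-C; print('tcp',t@X*1000,t@Y*1000,'mod front',wf([(412,225),(788,225)],.2586-.0184), 'rib top front',wf([(537,370),(650,370)],.2586+.0176))
"
```

```text
outer [[21.5061 27.6619]
 [21.9085 95.1607]
 [90.9558 26.1234]
 [90.7368 94.223 ]]
inner? [[24.4919 30.6988]
 [24.2533 92.3761]]
frame [[ 11.6476  17.746 ]
 [ 11.2999 104.6101]]
s1,s2 slot ends [[-24.0577  81.0178]
 [-23.9985  67.1759]
 [-24.4562  30.5689]
 [-24.3914  16.7566]]
tcp 49.24608549561676 168.67614847203023 mod front [[ 11.1369 138.5419]
 [ 10.9182 201.63  ]] rib top front [[ 24.8008 161.2701]
 [ 24.7477 176.7055]]
```

```bash
python3 -c "
from h import *
delta(.6158,-.1556,.165,170.25)"
```

```text
delta cm [ -0.95 -10.68   9.38] rot [ 0.0002 -0.0011  0.0026] tcp [ 0.6244 -0.0487  0.2588] F [-0.   0.2 -4.6] w 0.0156 gf 49.9
```

Request:
drive_tool:
  angular:
    - [0,0,0]
    - [0,0,0]
    - [0,0,0]
    - [0,0,0]
    - [0,0,0]
    - [0,-0.001,0.0026]
    - [0,0,0]
    - [0,0,0]
    - [0,0,0]
    - [0,0,0]
    - [0,0,0]
    - [0,0,0]
    - [0,0,0]
  delta_pos:
    - [-0.1,-1.18,0]
    - [-0.2,-2.2,0]
    - [-0.2,-2.2,0]
    - [-0.2,-2.2,0]
    - [-0.15,-1.9,0]
    - [-0.1,-1,0]
    - [0,0,1.4]
    - [0,0,2]
    - [0,0,2]
    - [0,0,2]
    - [0,0,2]
    - [0,0,0]
    - [0,0,0]
  gripper: [0,0,0,0,0,0,0,0,0,0,0,0,0]

```text
time_s: 44.05
tool_pos: [0.6158, -0.1552, 0.1647]
tool_rot: [180.0, -0.0, 170.2]
force: [0.5, -0.1, -4.3]
grip_width: 0.0156
grasp_force: 49.9
```

```bash
python3 -c "
from h import *
delta(.6158,-.1556,.15,170.25)
w=snap('wrist','w11.png'); np.save('w11.npy',w,allow_pickle=True)
cv2.imwrite('pics/w11c.png',cv2.resize(w['pixels'][110:260,220:420,::-1],None,fx=4,fy=4,interpolation=cv2.INTER_CUBIC))"
```

```text
delta cm [-0.01 -0.04  1.47] rot [ 0.0003 -0.0006 -0.0008] tcp [ 0.6158 -0.1552  0.1647] F [ 0.5 -0.1 -4.3] w 0.0156 gf 49.9
```

View pics/w11c.png

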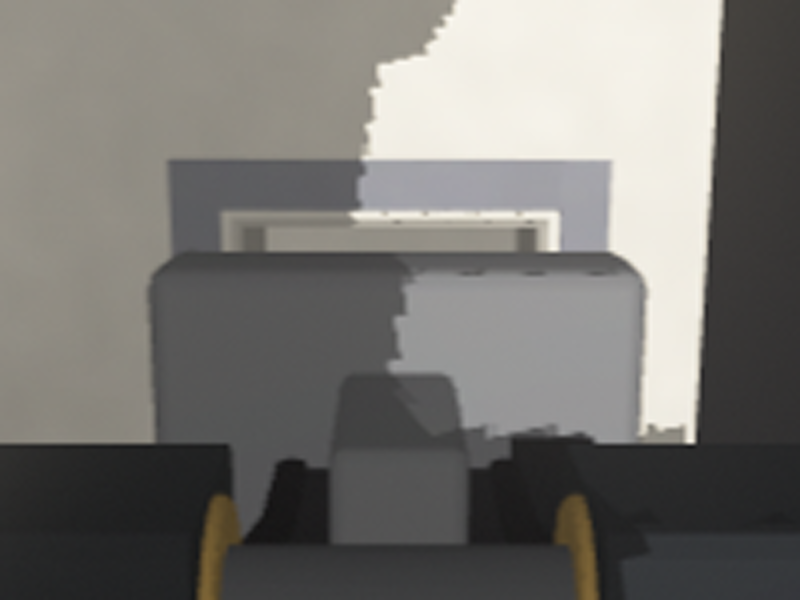

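The socket hole's outline is centred at crop column 390.5 (its front edge at row 210). The module is centred at 398 (body top edge at row 275, rib top front edge at row 447). I'll compute the offset from this.

```bash
python3 -c "
from h import *
np.set_printoptions(precision=4,suppress=True)
w=np.load('w11.npy',allow_pickle=True).item();c=lambda q:np.array(q)/4+[220,110]-.375
a=np.radians(-9.75);X=np.array([np.cos(a),np.sin(a)]);Y=np.array([-X[1],X[0]]);C=np.array([.5472,-.2067])
def wf(q,z):
    P=onz(w,c(q),z)[:,:2]-C; return (np.c_[P@X,P@Y]*1000).round(1).tolist()
t=np.array([.6158,-.1553])-C; print('tcp',t@X*1000,t@Y*1000); z=.1647-.0624
print('frame',wf([(168,159),(611,159)],.07)); print('outer',wf([(221,210),(560,210)],.07)); print('inner',wf([(243,226),(540,226)],.068))
print('body top front',wf([(152,275),(645,275)],z+.044),'body bottom front',wf([(180,253),(620,253)],z+.024),'rib',wf([(330,447),(468,447)],z+.08),wf([(345,375),(452,375)],z+.044))
"
```

```text
tcp 58.90458115354426 62.274957399628285
frame [[11.5, 17.4], [11.5, 104.6]]
outer [[21.5, 27.5], [21.5, 94.9]]
inner [[25.0, 31.5], [25.0, 91.2]]
body top front [[21.0, 28.6], [21.0, 96.8]] body bottom front [[21.1, 29.0], [21.1, 96.9]] rib [[34.2, 54.9], [34.2, 70.5]] [[35.3, 55.1], [35.3, 70.3]]
```

Request:
drive_tool:
  angular:
    - [0,0,0]
    - [0,0,0]
    - [0,0,0]
    - [0,0,0]
    - [0,0,0]
    - [0,0,0]
    - [0,0,0]
    - [0,0,0]
    - [0,0,0]
    - [0,0,0]
    - [0,0,0]
    - [0,0,0]
  delta_pos:
    - [0.13,-0.155,0]
    - [0,0,0]
    - [0,0,0.5]
    - [0,0,0.7]
    - [0,0,0.7]
    - [0,0,0.7]
    - [0,0,0.5]
    - [0,0,0.4]
    - [0,0,0.3]
    - [0,0,0.2]
    - [0,0,0]
    - [0,0,0]
  gripper: [0,0,0,0,0,0,0,0,0,0,0,0]

```text
time_s: 45.3
tool_pos: [0.6144, -0.1578, 0.1255]
tool_rot: [180.0, 0.1, 170.1]
force: [0.8, 0.9, -5.0]
grip_width: 0.0157
grasp_force: 49.9
```

Request:
drive_tool:
  angular:
    - [0,0,0]
    - [0,0,0]
    - [0,0,0]
    - [0,0,0]
    - [0,0,0]
    - [0,0,0]
    - [0,0,0]
    - [0,0,0]
    - [0,0,0]
  delta_pos:
    - [0,0,0.3]
    - [0,0,0.3]
    - [0,0,0.3]
    - [0,0,0.3]
    - [0,0,0.2]
    - [0,0,0.15]
    - [0,0,0.1]
    - [0,0,0]
    - [0,0,0]
  gripper: [0,0,0,0,0,0,0,0,0]

```text
time_s: 46.2
tool_pos: [0.6143, -0.1578, 0.1088]
tool_rot: [180.0, 0.0, 170.1]
force: [-0.4, 0.5, -4.9]
grip_width: 0.0158
grasp_force: 49.9
```

Nearly home with no side load. I'll press lightly, then release.

Request:
drive_tool:
  angular:
    - [0,0,0]
    - [0,0,0]
    - [0,0,0]
    - [0,0,0]
  delta_pos:
    - [0,0,0.1]
    - [0,0,0.1]
    - [0,0,0.05]
    - [0,0,0]
  gripper: [0,0,0,0]

```text
time_s: 46.6
tool_pos: [0.6144, -0.158, 0.1083]
tool_rot: [179.9, 0.1, 170.1]
force: [-4.5, 1.0, 6.8]
grip_width: 0.0157
grasp_force: 50.0
```

Request:
drive_tool:
  angular:
    - [0,0,0]
    - [0,0,0]
    - [0,0,0]
    - [0,0,0]
    - [0,0,0]
    - [0,0,0]
    - [0,0,0]
    - [0,0,0]
    - [0,0,0]
    - [0,0,0]
    - [0,0,0]
    - [0,0,0]
    - [0,0,0]
    - [0,0,0]
    - [0,0,0]
    - [0,0,0]
    - [0,0,0]
    - [0,0,0]
    - [0,0,0]
    - [0,0,0]
  delta_pos:
    - [0,0,0]
    - [0,0,0]
    - [0,0,0]
    - [0,0,0]
    - [0,0,-1]
    - [0,0,-2]
    - [0,0,-2.5]
    - [0,0,-2.5]
    - [0,0,-2.5]
    - [0,0,-2.5]
    - [0,0,-2.5]
    - [0,0,-1.5]
    - [0,0,0]
    - [0,-2,0]
    - [-0.4,-2.5,0]
    - [-0.4,-2.5,0]
    - [-0.4,-2.5,0]
    - [-0.4,-2,0]
    - [0,-1,0]
    - [0,0,0]
  gripper: [3.5,3.5,3.5,3.5,3.5,3.5,3.5,3.5,3.5,3.5,3.5,3.5,1,1,1,1,1,1,1,1]

```text
time_s: 48.6
tool_pos: [0.6072, -0.2854, 0.2752]
tool_rot: [-180.0, -0.1, 169.9]
force: [-0.4, -0.0, 0.9]
grip_width: 0.0102
grasp_force: 0.0
```

```bash
cat > lev.py <<'E'
from h import *
np.set_printoptions(precision=4,suppress=True)
delta(.62,-.285,.28,170.25)
a=np.radians(-9.75);X=np.array([np.cos(a),np.sin(a)]);Y=np.array([-X[1],X[0]]);C=np.array([.5472,-.2067])
T=np.eye(4)
def W(x,y,z): return np.r_[C+x*X+y*Y,z]
w=snap('wrist','w12.png')
for nm in ['switch','switch_tip']:
  for d in models.search_frame(w,nm)[:3]: print(nm,d)
  for d in models.cut_out(w,nm)[:2]:
    ys,xs=np.nonzero(d['pixels']); print(nm,'cut',d['centre'],round(d['p'],2),xs.min(),xs.max(),ys.min(),ys.max(),len(xs))
for th in (-.5,0,.5):
  print(th,proj(w,[W(.065+.07*np.sin(th),-.065,.085+.07*np.cos(th))]),proj(w,[W(.065,-.065,.085)]))
g=w['pixels'].max(2)[:222]; P=proj(w,[W(.0,-.1,.07),W(.11,-.03,.07)]); print(P)
for d in models.cut_out(w,'module')[:2]:
    ys,xs=np.nonzero(d['pixels']); print('mod',d['centre'],round(d['p'],2),xs.min(),xs.max(),ys.min(),ys.max())
print(proj(w,[W(.0585+sx*.039,.0615+sy*.035,z) for z in (.09,) for sx in(-1,1) for sy in (-1,1)]))
E
python3 lev.py
```

```text
delta cm [-1.25  0.26 -0.48] rot [-0.0007 -0.0013 -0.0055] tcp [ 0.6072 -0.2854  0.2752] F [-0.4 -0.   0.9] w 0.0102 gf 0.0
switch {'centre': [322.3, 157.8], 'p': 0.85}
switch {'centre': [468.8, 49.2], 'p': 0.5}
switch cut [319.8, 159.4] 0.9 307 335 140 180 795
switch_tip {'centre': [321.0, 152.6], 'p': 0.77}
switch_tip cut [320.8, 152.2] 0.64 306 335 140 180 789
-0.5 [[321.3342 153.4418]] [[321.0565 178.3112]]
0 [[321.4973 191.9125]] [[321.0565 178.3112]]
0.5 [[321.5247 224.3325]] [[321.0565 178.3112]]
[[289.4766 118.657 ]
 [350.1787 212.912 ]]
mod [432.8, 170.8] 0.59 398 469 136 206
mod [321.6, 156.2] 0.43 306 335 140 180
[[406.6232 136.703 ]
 [472.3458 136.3499]
 [402.1613 207.1211]
 [464.2862 206.8688]]
```

```bash
python3 -c "
from h import *
delta(.5362,-.2708,.134,170.25)"
```

```text
delta cm [ 7.38 -0.12 14.23] rot [ 0.0008  0.0009 -0.0004] tcp [ 0.609  -0.2822  0.2763] F [-0.7  0.7  0.3] w 0.0098 gf 0.0
```

Request:
drive_tool:
  angular:
    - [0,0,0]
    - [0,0,0]
    - [0,0,0]
    - [0,0,0]
    - [0,0,0]
    - [0,0,0]
    - [0,0,0]
    - [0,0,0]
    - [0,0,0]
    - [0,0,0]
    - [0,0,0]
    - [0,0,0]
    - [0,0,0]
    - [0,0,0]
  delta_pos:
    - [1,0,0]
    - [2,0,0]
    - [2,0,0]
    - [1.6,-0.1,0]
    - [0.8,0,0]
    - [0,0,0]
    - [0,0,2]
    - [0,0,2.5]
    - [0,0,2.5]
    - [0,0,2.5]
    - [0,0,2.5]
    - [0,0,2.2]
    - [0,0,0]
    - [0,0,0]
  gripper: [0,0,0,0,0,0,0,0,0,0,0,0,0,0]

```text
time_s: 50.3
tool_pos: [0.5361, -0.272, 0.1345]
tool_rot: [-180.0, 0.0, 170.1]
force: [-0.1, -0.3, -0.2]
grip_width: 0.0004
grasp_force: 0.0
```

Request:
drive_tool:
  angular:
    - [0,0,0]
    - [0,0,0]
    - [0,0,0]
    - [0,0,0]
    - [0,0,0]
    - [0,0,0]
    - [0,0,0]
    - [0,0,0]
    - [0,0,0]
    - [0,0,0]
  delta_pos:
    - [-0.5,0,0]
    - [-0.5,0,0]
    - [-0.5,0,0]
    - [-0.5,0,0]
    - [-0.5,0,0]
    - [-0.5,0,0]
    - [-0.5,0,0]
    - [-0.5,0,0]
    - [-0.5,0,0]
    - [0,0,0]
  gripper: [0,0,0,0,0,0,0,0,0,0]

```text
time_s: 51.3
tool_pos: [0.5808, -0.2799, 0.1342]
tool_rot: [-180.0, 0.1, 170.1]
force: [-0.2, -0.5, 0.4]
grip_width: 0.0007
grasp_force: 0.0
```

```bash
python3 lev.py | head -8
```

```text
delta cm [ -3.97   0.16 -14.58] rot [-0.0006  0.0015 -0.0019] tcp [ 0.5808 -0.2799  0.1342] F [-0.2 -0.5  0.4] w 0.0007 gf 0.0
switch {'centre': [91.6, 138.4], 'p': 0.44}
-0.5 [[321.475  239.2256]] [[320.7991 251.8037]]
0 [[321.5316 312.2178]] [[320.7991 251.8037]]
0.5 [[321.3469 358.4695]] [[320.7991 251.8037]]
[[270.1628 155.7872]
 [365.6071 297.5285]]
mod [509.0, 228.4] 0.83 446 566 183 310
```

Request:
drive_tool:
  angular:
    - [0,0,0]
    - [0,0,0]
    - [0,0,0]
    - [0,0,0]
    - [0,0,0]
    - [0,0,0]
  delta_pos:
    - [-0.5,0,0]
    - [-0.5,0,0]
    - [-0.5,0,0]
    - [-0.5,0,0]
    - [-0.4,0,0]
    - [0,0,0]
  gripper: [0,0,0,0,0,0]

```text
time_s: 52.2
tool_pos: [0.6028, -0.2838, 0.1337]
tool_rot: [180.0, -0.1, 170.1]
force: [-4.0, 1.2, 1.3]
grip_width: 0.0008
grasp_force: 2.1
```

Request:
drive_tool:
  angular:
    - [0,0,0]
    - [0,0,0]
    - [0,0,0]
  delta_pos:
    - [-0.3,0,0]
    - [-0.3,0,0]
    - [0,0,0]
  gripper: [0,0,0]

```text
time_s: 52.5
tool_pos: [0.6038, -0.284, 0.1333]
tool_rot: [179.8, -0.7, 170.0]
force: [-15.7, 5.6, 7.0]
grip_width: 0.0007
grasp_force: 9.0
```

Request:
drive_tool:
  angular:
    - [0,0,0]
    - [0,0,0]
    - [0,0,0]
    - [0,0,0]
    - [0,0,0]
    - [0,0,0]
    - [0,0,0]
    - [0,0,0]
    - [0,0,0]
    - [0,0,0]
    - [0,0,0]
    - [0,0,0]
    - [0,0,0]
    - [0,0,0]
  delta_pos:
    - [1,0,0]
    - [1,0,0]
    - [1.5,0,0]
    - [1.5,0,0]
    - [0,0,0]
    - [0,0,-2]
    - [0,0,-2.5]
    - [0,0,-2.5]
    - [0,0,-2.5]
    - [0,0,-2.5]
    - [-2.5,0,-2]
    - [-2.5,0,0]
    - [-2,0,0]
    - [0,0,0]
  gripper: [0,0,0,0,0,0,0,0,0,0,0,0,0,0]

```text
time_s: 53.9
tool_pos: [0.6323, -0.2874, 0.2737]
tool_rot: [-180.0, 0.2, 170.3]
force: [-0.6, -0.3, 0.6]
grip_width: 0.0004
grasp_force: 0.0
```

```bash
cat >> lev.py <<'E'
for n in ['cassette1']:
  for d in models.cut_out(w,n):
    ys,xs=np.nonzero(d['pixels']); print(n,round(d['p'],2),xs.min(),xs.max(),ys.min(),ys.max())
print('exp',proj(w,[W(-.093,y,.135) for y in (.075,.025,-.025)]))
p=snap('top')
for d in models.cut_out(p,'switch')[:2]:
    ys,xs=np.nonzero(d['pixels']); print('top',d['centre'],round(d['p'],2),xs.min(),xs.max(),ys.min(),ys.max())
for th in (-.5,.5): print(proj(p,[W(.065+.07*np.sin(th),-.065,.085+.07*np.cos(th))]))
E
python3 lev.py
```

```text
delta cm [ 1.25  0.03 -0.64] rot [-0.0008  0.0027  0.0006] tcp [ 0.6323 -0.2874  0.2737] F [-0.6 -0.3  0.6] w 0.0004 gf 0.0
switch {'centre': [318.5, 199.2], 'p': 0.75}
switch {'centre': [352.0, 99.9], 'p': 0.7}
switch cut [320.8, 196.9] 0.67 304 332 159 215 906
switch_tip {'centre': [320.2, 196.0], 'p': 0.68}
switch_tip cut [317.4, 192.6] 0.84 305 332 159 215 889
-0.5 [[319.1309 124.1999]] [[319.1102 155.3145]]
0 [[319.0593 163.8145]] [[319.1102 155.3145]]
0.5 [[319.0066 198.6681]] [[319.1102 155.3145]]
[[287.1158  93.8735]
 [348.7487 192.3754]]
mod [432.9, 149.0] 0.59 398 471 112 184
mod [359.8, 30.5] 0.21 350 373 0 71
[[406.9705 112.0877]
 [474.2816 112.1247]
 [401.86   185.4749]
 [465.3331 185.5774]]
cassette1 0.84 444 494 0 70
cassette1 0.77 351 373 0 70
cassette1 0.75 398 432 0 70
cassette1 0.75 138 201 0 150
exp [[492.8045 -34.6092]
 [430.7616 -34.4818]
 [368.8657 -34.4498]]
[[396.9202 182.4108]]
[[400.3569 159.2264]]
```

```bash
python3 -c "
from cell import env
print(env.sign_off())"
```

```text
the job is handed in; nothing more can be done
None
```

I moved all three cassettes into warmer slots 1–3, plugged the module fully home, then pushed the lever right over to on. I left the blank and the bystanders alone and handed the job in at about 54 s; the hand-in returned no verdict.

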